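# Rebuild the spice caddy and sort the tins by size

### The arm

A 6-joint arm with a two-finger parallel gripper is mounted at the origin on the work surface. World frame = base frame: x ahead of the robot, y to its left, z up, the work surface at z = 0. Lengths are in m, angles in rad, forces in N, time in s.
With the tool pointing down it reaches from about 0.325 to 0.75 m from the base axis. Payload 7.6 kg.
Tool frame: the origin (TCP) lies at the centre of the arm's flange, where the gripper is bolted on; the fingertips stand 173 mm ahead of it and the grasp point (between the pads) lies 155 mm ahead of it (robot.hold_point_z is the distance from the TCP to the grasp point, in m); x points along the fingers, y is the direction in which the jaws open and shut, and the axes are right-handed (so a half turn about x gives the same grasp; the last joint's range is limited). The gripper opens to 85 mm and grips with 20 to 120 N. Pads are 22 mm wide; open, the fingers measure 114 mm over their backs; the gripper's body (76 mm by 85 mm) begins 54 mm behind the grasp point. The pads swing forward as they close: fully open they stand 13 mm farther back than shut.
Start: joints at [-1.184, 0.052, 1.401, -0, 1.689, -0.07], TCP at [0.232, -0.471, 0.405] pointing down, gripper open.
Joint ranges: [-2.9, 2.9], [-0.91, 2.17], [0.12, 2.37], [-1.06, 4.2], [0.26, 2.73], [-2.93, 2.93]. Speed limits (rad/s): [2.57, 2.57, 3.01, 3.14, 3.14, 3.14].

### API

Orientations are given as a unit quaternion [x, y, z, w].
In Python, from cell import robot gives the robot as it stands. The module is installed in compiled form; this text tells all that it offers.
- The arm moves only by the tool move_arm, never from a script. Its arguments are lists of equal length, an entry for each row: "translation": the shift along the world's x, y, z in mm, a list of three; "turn": the turn, a rotation vector about the world's x, y, z in degrees, a list of three; "hand": the closure, from -1 (fully open) to 1 (shut). A call has 1 to 8 rows; each row is the pose to reach, as a shift and turn from the pose commanded when the call began; what a row does not reach only later rows make up. A row lasts 1/12 s, in which the tool goes at most 41.7 mm and 7.16 degrees, less where a joint would pass 70% of its speed; a pose out of reach is approached as far as the arm can. A call with a gripper value outside its range is refused whole. The fingers move at their own pace and stop on an object; "force" is the grip in N (left out, the last holds). Time passes only in rows, so rows that repeat a pose let the fingers close. It gives the time, the measured TCP pose, the force and the opening at its end, in the units of the state.
- robot.sense(): the state, without advancing time (a new reading comes with each control period).
- robot.grab_frame(name): name is "scene" or "top" or "wrist"; returns the picture (384x512x3 uint8, red, green, blue); there is no depth.
- robot.camera_params(name): a dict with "fx", "fy", "cx", "cy" (pixels), "R" (3x3) and "t" (3): a world point X has camera coordinates R X + t. Camera axes: x right, y down, z forward; pixel columns grow to the right and rows downward; lengths in m; the calibration is good to about 2 mm. A picture is of the moment at which its call begins: read the wrist's pose just before it. camera_params takes no time and is no camera call; for the wrist camera it gives the pose at the moment of the call.
- robot.close_job(): hands the job in, once; it reports no verdict.
The state is a dict: "clock": time; "joints": joint angles; "qd": joint speeds; "effort": joint torques, N m; "ee_pos": TCP position; "tcp_rot": TCP orientation; "contact_force": force on the tool from outside, world axes, zero at the start; "ft_torque": the same for the moment, N m; "width": finger opening in m.
Only numpy, scipy, OpenCV 4.12 (cv2) and the standard library are available. Lean on these libraries where they do the work, as an engineer would, in place of code of your own. Each camera call takes 0.05 s, during which the arm holds its last target.

### The job

Put the teal spice caddy back together: stack the empty upper tier on the lower tier so that its foot drops in and it sits flat and square on the rim. Then sort the spice tins into it, all the small ones in the narrow row and all the large ones in the wide row, each standing flat on the row's floor with its lid up. Leave the ramekin, the salt pot and the bottle opener where they are.

Things in the scene. Friction and masses are not known exactly. Their poses are not given: they have to be found in the camera images.
- lower_tier: Lower tier of the teal stacking caddy, darker teal, fixed to the cart: open-topped bin 218 mm (x) by 188 mm (y) by 75 mm high, walls 4 mm, so its mouth is 210 by 180 mm. Window in its -x end, tea cartons inside (below 55 mm). Origin: centre of its underside, z up.
- lower_rim (a point): Centre of the lower tier's mouth at rim height, 75 mm above the cart. The upper tier's foot drops in here (3 mm play each side, either way round) until its deck rests on the rim; then the upper tier's origin is 63 mm above the lower tier's, same x and y, x axes parallel or reversed.
- upper_tier: Upper tier, lighter teal, loose, 0.4 kg: shallow tray 218 (x) by 188 mm (y), origin centre of its underside, z up. Foot 12 mm high, 204 by 174 mm, its lower 6 mm stepped in to 196 by 166; on it a 4 mm deck = row floors (z 16 mm). Two rows along x within rims 10 mm high: narrow at -y, wide at +y; between them a solid spine (y -44 to +28 mm, top z 26 mm) with the carry handle.
- upper_handle (a point): Middle of the upper tier's carry handle, 79 mm straight above the tier's origin: bar along the tier's x, 120 mm long, 14 mm wide, 14 mm high, top at z 86 mm in the tier's frame; posts 14 mm thick at 53 mm either side of the middle.
- narrow_row (a point): Centre of the floor of the narrow row, for the small tins: 210 mm long along the tier's x, 46 mm wide, at y -67 mm, z 16 mm in the tier's frame.
- wide_row (a point): Centre of the floor of the wide row, for the large tins: 210 mm long along the tier's x, 62 mm wide, at y +59 mm, z 16 mm in the tier's frame.
- small_tin1: Small round spice tin, standing on its flat underside, lid up: plain metal cylinder, diameter 36 mm, height 28 mm, about 40 g, straight sides, coloured disc in the lid. Origin: centre of its underside; z up through the lid. Some tins may be absent.
- small_tin2: Small round spice tin, standing on its flat underside, lid up: plain metal cylinder, diameter 36 mm, height 28 mm, about 40 g, straight sides, coloured disc in the lid. Origin: centre of its underside; z up through the lid. Some tins may be absent.
- small_tin3: Small round spice tin, standing on its flat underside, lid up: plain metal cylinder, diameter 36 mm, height 28 mm, about 40 g, straight sides, coloured disc in the lid. Origin: centre of its underside; z up through the lid. Some tins may be absent.
- small_tin4: Small round spice tin, standing on its flat underside, lid up: plain metal cylinder, diameter 36 mm, height 28 mm, about 40 g, straight sides, coloured disc in the lid. Origin: centre of its underside; z up through the lid. Some tins may be absent.
- large_tin1: Large round spice tin, standing on its flat underside, lid up: plain metal cylinder, diameter 52 mm, height 34 mm, about 80 g, straight sides, coloured disc in the lid. Origin: centre of its underside; z up through the lid. Some tins may be absent.
- large_tin2: Large round spice tin, standing on its flat underside, lid up: plain metal cylinder, diameter 52 mm, height 34 mm, about 80 g, straight sides, coloured disc in the lid. Origin: centre of its underside; z up through the lid. Some tins may be absent.
- large_tin3: Large round spice tin, standing on its flat underside, lid up: plain metal cylinder, diameter 52 mm, height 34 mm, about 80 g, straight sides, coloured disc in the lid. Origin: centre of its underside; z up through the lid. Some tins may be absent.
- ramekin: Clear glass ramekin, diameter 72 mm, 42 mm high, not to be moved. Origin: centre of its underside.
- salt_pot: Terracotta salt pot, diameter 56 mm, 36 mm high, not to be moved. Origin: centre of its underside.
- bottle_opener: Flat steel bottle opener, 130 mm long along x, 40 mm wide, 4 mm thick, not to be moved. Origin: on the underside near the middle.
Not all that is in view belongs to the job. Leave any blue or pink look-alike of the small_tin1 alone.

How it is judged:
By the outcome, as a careful person would: the job done as asked, in the order asked, and still so for the second after the job is handed in, with the robot touching nothing.
Of small_tin1, small_tin2, small_tin3, small_tin4, large_tin1, large_tin2, large_tin3 only 5 to 7 are there at a start; the rules pass over those that are not, and their reading is None.
At some moment in a run one of small_tin1, small_tin2, small_tin3, small_tin4, large_tin1, large_tin2, large_tin3 may be knocked a few centimetres aside while the robot is not near it.
Once in a run the grip may slacken for a moment while it holds something.
It also fails if it takes over 210 s, if anything falls off the work surface, if the arm or the gripper's body presses on something with over 40 N, if the wrist force passes 120 N, or if a joint passes its speed limit or range.

## Working session

There is one attempt and no reset: what is moved stays moved. The work goes in short steps, Python scripts to look and compute and a tool call to move; the robot and the scene stay as the last step left them, time stands still between calls to the robot, and variables do not carry over. Pictures are saved under pics/ and viewed, and the job is handed in when it is done.

Besides the shell and the picture viewer there is one more tool, called after ">>>" by a JSON object that holds its "name" and its "arguments". move_arm: Moves the arm, as the interface text tells. Its arguments: {"type":"object","properties":{"translation":{"type":"array","items":{"type":"array","items":{"type":"number"}}},"turn":{"type":"array","items":{"type":"array","items":{"type":"number"}}},"hand":{"type":"array","items":{"type":"number"}},"force":{"type":"number"}},"required":["translation","turn","hand"]}

```bash
mkdir -p pics; cat > h.py <<'E'
import numpy as np, cv2
from cell import robot
def save(n,f,crop=None,s=1):
    im=robot.grab_frame(n)[:,:,::-1].copy()
    cv2.imwrite('pics/'+f+'_raw.png',im)
    if crop: a,b,c,d=crop; im=im[b:d,a:c]
    im=cv2.resize(im,None,fx=s,fy=s,interpolation=cv2.INTER_CUBIC); cv2.imwrite('pics/'+f+'.png',im)
def ray(n,u,v,z,p=None):
    p=p or robot.camera_params(n); R=np.array(p['R']);t=np.array(p['t'])
    d=R.T@np.array([(u-p['cx'])/p['fx'],(v-p['cy'])/p['fy'],1]); o=-R.T@t
    return o+d*(z-o[2])/d[2]
def proj(n,X,p=None):
    p=p or robot.camera_params(n); c=np.array(p['R'])@np.array(X)+np.array(p['t'])
    return p['fx']*c[0]/c[2]+p['cx'],p['fy']*c[1]/c[2]+p['cy']
E
python3 - <<'E'
from h import *
save('scene','s0',s=1.5);save('top','t0',s=1.5)
s=robot.sense();print(s)
for n in('scene','top'):
  p=robot.camera_params(n);print(n,p['fx'],-np.array(p['R']).T@p['t'],p['R'])
E
```

```text
{'clock': 0.1, 'joints': array([-1.18431123e+00,  5.28156690e-02,  1.40162072e+00,  3.88508151e-06,
        1.68856793e+00, -7.02959717e-02]), 'qd': array([-0.00109419, -0.00118004, -0.00103218, -0.00055923, -0.00127468,
        0.00052688]), 'effort': array([ 1.57965314e-03, -3.82583106e+01, -3.60985494e+01, -1.12139631e-05,
        4.77443857e-03,  4.47267132e-05]), 'ee_pos': array([ 0.23157504, -0.47115161,  0.40393579]), 'tcp_rot': array([-0.68866724, -0.16058935,  0.68882169, -0.15960318]), 'contact_force': array([-0.01364866, -0.24677698,  0.5869213 ]), 'ft_torque': array([ 0.01608281, -0.0018219 , -0.02075875]), 'width': 0.08552551529278592}
scene 360.56067424052065 [ 0.97617575 -0.39851562  0.66006885] [[ 0.68832718  0.72520206  0.01696068]
 [ 0.51235668 -0.46948706 -0.71907755]
 [-0.5135137   0.50365055 -0.69472283]]
top 440.7311142593101 [ 0.35771077 -0.0060602   1.26488313] [[ 0.0168104  -0.99981491 -0.00935711]
 [-0.98865092 -0.01522394 -0.14945767]
 [ 0.14928755  0.01176336 -0.98872385]]
```

View pics/s0.png

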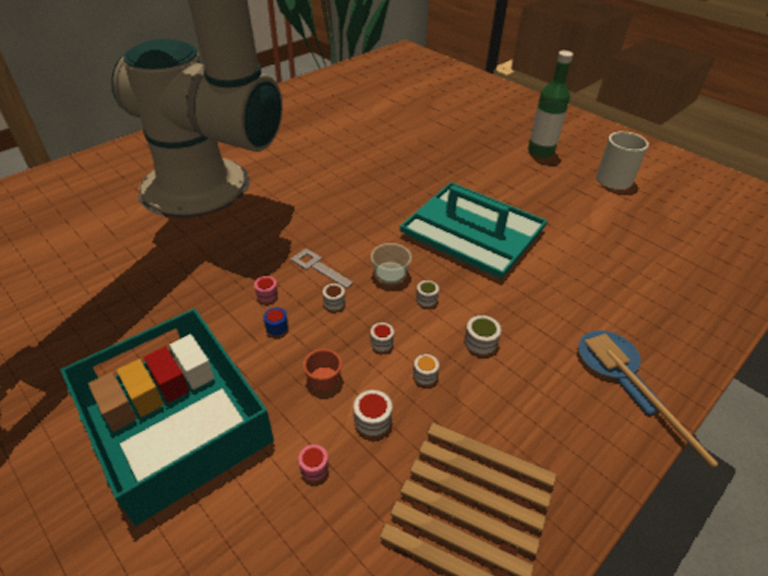

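View pics/t0.png

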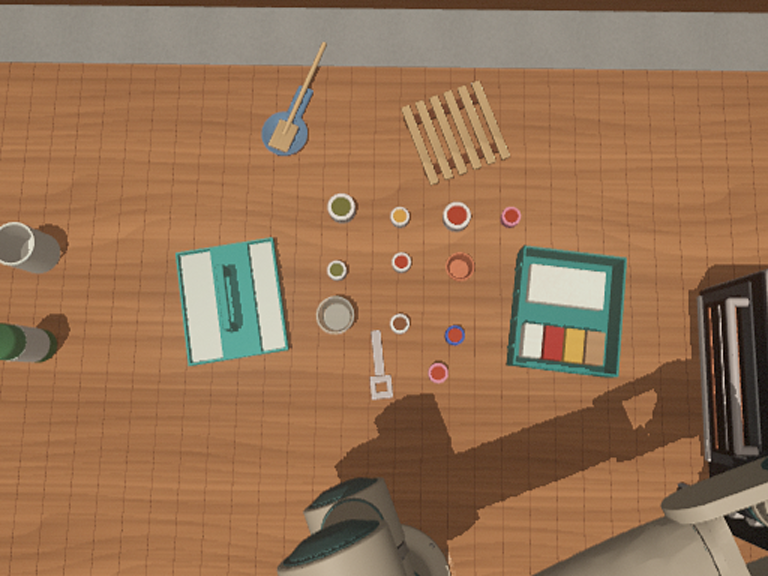

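```bash
python3 - <<'E'
import cv2
im=cv2.imread('pics/t0_raw.png')
def c(a,b,x,y,s,f):
    o=cv2.resize(im[b:y,a:x],None,fx=s,fy=s,interpolation=cv2.INTER_CUBIC); cv2.imwrite('pics/'+f,o)
c(105,150,205,250,6,'c1.png');c(205,120,355,265,5,'c2.png');c(330,155,430,255,6,'c3.png')
E
```

```text
(no output)
```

View pics/c1.png

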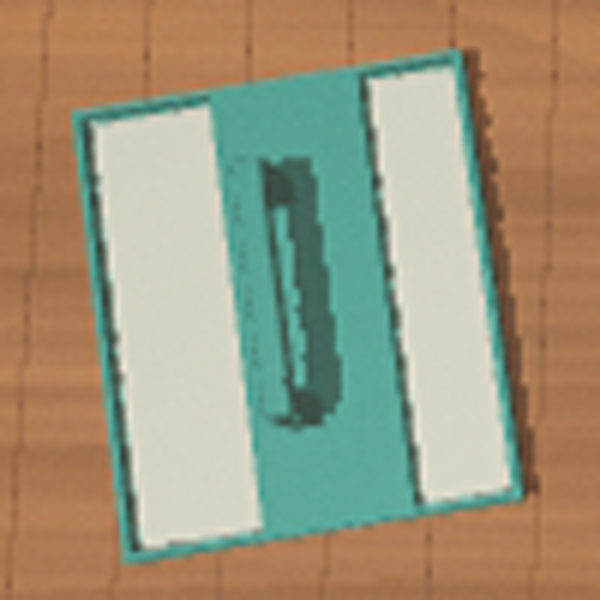

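View pics/c2.png

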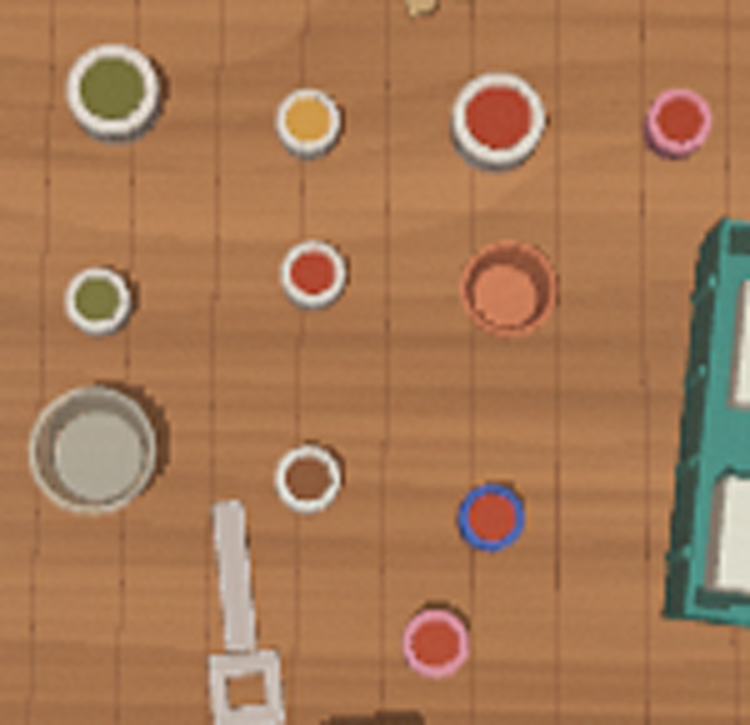

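View pics/c3.png

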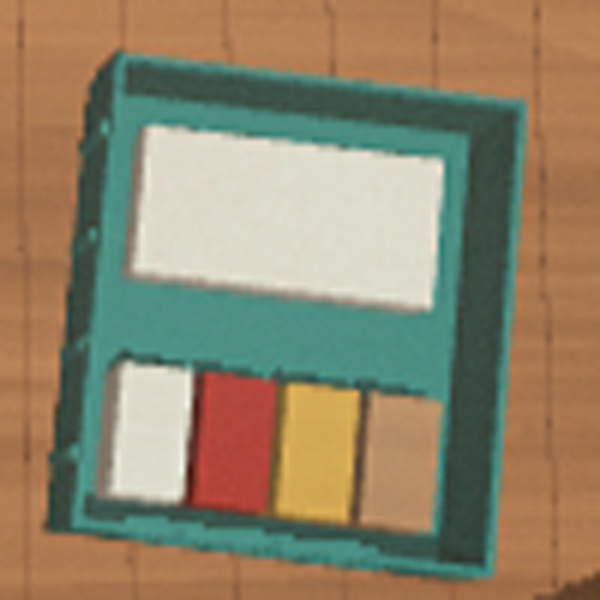

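```bash
cat >> h.py <<'E'
def cp(u,v,ox,oy,s): return (u+.5)/s-.5+ox,(v+.5)/s-.5+oy
E
python3 - <<'E'
from h import *
p=robot.camera_params('top')
def q(pts,o,s,z,lab):
    P=[ray('top',*cp(u,v,*o,s),z,p) for u,v in pts]
    P=np.array(P)[:,:2]*1000; print(lab,P.round(1).tolist(),'c',P.mean(0).round(1)); return P
for lab,pts,z in(('up',[(75,113),(461,50),(524,495),(128,561)],.026),):
    P=q(pts,(105,150),6,z,lab)
    for a,b in((0,1),(1,2),(2,3),(3,0)): d=P[b]-P[a];print(np.hypot(*d),np.degrees(np.arctan2(d[1],d[0])))
P=q([(121,54),(526,101),(494,577),(79,527)],(330,155),6,.075,'low')
for a,b in((0,1),(1,2),(2,3),(3,0)): d=P[b]-P[a];print(np.hypot(*d),np.degrees(np.arctan2(d[1],d[0])))
T={'Lg':((113,90),.034),'Lr':((498,118),.034),'so':((309,121),.028),'sr':((313,272),.028),'sg':((98,299),.028),'sb':((309,478),.028),'pinkA':((680,122),.028),'blue':((492,516),.028),'pinkB':((436,642),.028),'ram':((94,449),.042),'salt':((509,287),.036)}
for k,(c,z) in T.items(): q([c],(205,120),5,z,k)
ui=[(262,165),(340,420)]
E
```

```text
up [[600.4, 424.3], [634.0, 240.5], [421.7, 201.6], [388.0, 385.4]] c [511.  312.9]
186.81883976072228 -79.65417491847401
215.81927527533205 -169.62224179977122
186.87826105959044 100.39066055835004
215.9654875606662 10.361987251389577
low [[613.9, -233.7], [594.8, -417.9], [379.1, -396.0], [398.2, -212.2]] c [ 496.5 -314.9]
185.20175945874686 -95.93960429627916
216.73745969932472 174.2027327957824
184.82550960143004 84.08781641873071
216.82717438934216 -5.697897299808768
Lg [[693.9, 109.5]] c [693.9 109.5]
Lr [[680.5, -111.9]] c [ 680.5 -111.9]
so [[678.7, -3.6]] c [678.7  -3.6]
sr [[590.2, -7.2]] c [590.2  -7.2]
sg [[572.7, 115.2]] c [572.7 115.2]
sb [[472.3, -6.7]] c [472.3  -6.7]
pinkA [[681.2, -217.1]] c [ 681.2 -217.1]
blue [[452.6, -109.6]] c [ 452.6 -109.6]
pinkB [[382.0, -78.7]] c [382.  -78.7]
ram [[485.3, 113.5]] c [485.3 113.5]
salt [[581.8, -118.2]] c [ 581.8 -118.2]
```

```bash
cat >> h.py <<'E'
from scipy.spatial.transform import Rotation as Ro
def st():
    s=robot.sense();M=Ro.from_quat(s['tcp_rot']).as_matrix()
    print('t',round(s['clock'],2),'pos',(s['ee_pos']*1000).round(1),'yaw_y',np.degrees(np.arctan2(M[1,1],M[0,1])).round(2),'xax',M[:,0].round(4),'w',round(s['width']*1000,1),'F',s['contact_force'].round(1),'q',s['joints'].round(2))
E
python3 -c "
from h import *
st();print(robot.hold_point_z)"
```

```text
t 0.1 pos [ 231.6 -471.2  403.9] yaw_y -63.83 xax [-5.0e-04  1.3e-03 -1.0e+00] w 85.5 F [-0.  -0.2  0.6] q [-1.18  0.05  1.4   0.    1.69 -0.07]
0.1547
```

>>> {"name": "move_arm", "arguments": {"translation": [[25,30,0],[50,60,0],[75,95,0],[95,130,0],[115,165,0],[135,200,0],[155,235,0],[170,270,0]], "turn": [[0,0,-2],[0,0,-4],[0,0,-6],[0,0,-8],[0,0,-10],[0,0,-12],[0,0,-14],[0,0,-15.8]], "hand": [-1,-1,-1,-1,-1,-1,-1,-1], "force": 80}}

```text
clock: 0.77
ee_pos: [0.4023, -0.1992, 0.4044]
tcp_rot: [-0.704, -0.063, 0.704, -0.063]
contact_force: [1.5, -0.7, -0.5]
width: 0.0853
```

>>> {"name": "move_arm", "arguments": {"translation": [[14,38,0],[28,76,0],[42,114,0],[56,152,0],[70,190,0],[84,228,0],[98,266,0],[105,304,0]], "turn": [[0,0,0],[0,0,0],[0,0,0],[0,0,0],[0,0,0],[0,0,0],[0,0,0],[0,0,0]], "hand": [-1,-1,-1,-1,-1,-1,-1,-1]}}

```text
clock: 1.43
ee_pos: [0.5071, 0.105, 0.4041]
tcp_rot: [-0.704, -0.064, 0.704, -0.064]
contact_force: [0.9, -0.4, 0.1]
width: 0.0855
```

>>> {"name": "move_arm", "arguments": {"translation": [[1,38,0],[2,76,0],[2,114,0],[3,150,0],[4,175,0],[4,175,0]], "turn": [[0,0,0],[0,0,0],[0,0,0],[0,0,0],[0,0,0],[0,0,0]], "hand": [-1,-1,-1,-1,-1,-1]}}

```text
clock: 1.93
ee_pos: [0.5098, 0.282, 0.4035]
tcp_rot: [-0.703, -0.066, 0.705, -0.065]
contact_force: [-0.4, 0.3, -0.1]
width: 0.0855
```

```bash
python3 -c "
from h import *
st();save('wrist','w1',s=1.5)
p=robot.camera_params('wrist')
print(-np.array(p['R']).T@p['t'])
for y in (-7,7):
  for x in(-60,60):
    a=np.radians(10.36);print(proj('wrist',[.511+(x*np.cos(a)-y*np.sin(a))/1e3,.3129+(x*np.sin(a)+y*np.cos(a))/1e3,.086],p))
"
```

```text
t 1.93 pos [509.8 282.  403.5] yaw_y -79.35 xax [-1.8e-03  4.0e-04 -1.0e+00] w 85.5 F [-0.4  0.3 -0.1] q [0.44 0.22 1.22 0.   1.7  1.83]
[0.57629128 0.29201282 0.37288023]
(np.float64(220.94803734199223), np.float64(233.5027078305546))
(np.float64(218.22346608181746), np.float64(95.07996918745579))
(np.float64(205.3800004633817), np.float64(233.44279764155456))
(np.float64(200.85034445178442), np.float64(95.01186136629242))
```

View pics/w1.png

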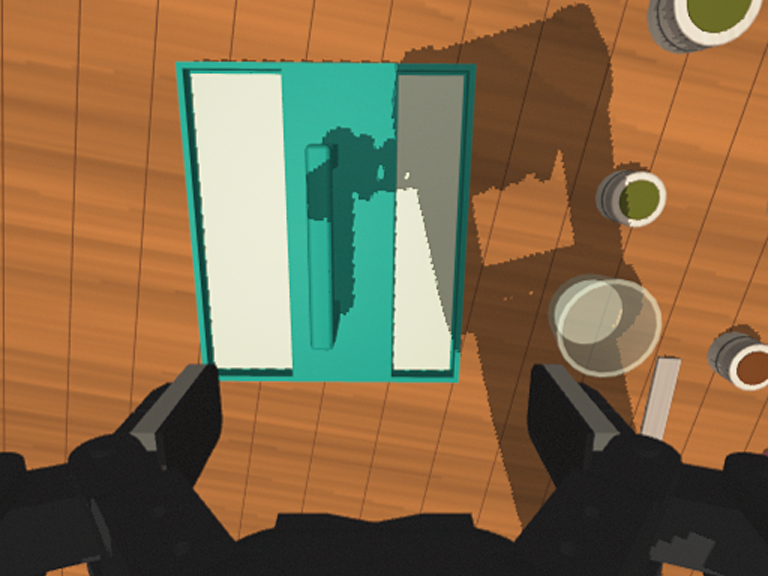

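```bash
python3 -c "
from h import *
im=cv2.imread('pics/w1_raw.png');cv2.imwrite('pics/w1c.png',cv2.resize(im[85:245,110:320],None,fx=3.6,fy=3.6,interpolation=cv2.INTER_CUBIC))"
```

```text
(no output)
```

View pics/w1c.png

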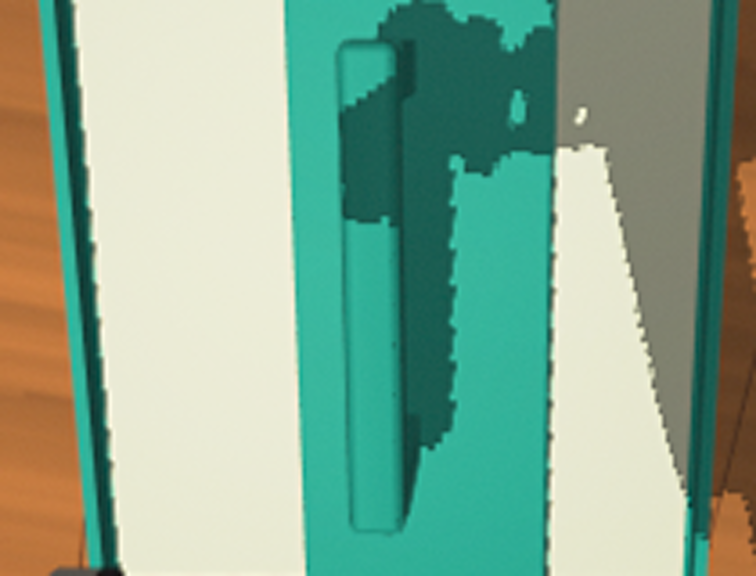

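```bash
python3 -c "
from h import *
p=robot.camera_params('wrist')
P=np.array([ray('wrist',*cp(u,v,110,85,3.6),.086,p)[:2]*1000 for u,v in [(338,40),(400,40),(404,531),(352,533)]]);print(P,P.mean(0))
a=(P[0]+P[1])/2;b=(P[2]+P[3])/2;d=a-b;print(np.hypot(*d),np.degrees(np.arctan2(d[1],d[0])))
P=np.array([ray('wrist',*cp(u,v,0,0,1.5),.026,p)[:2]*1000 for u,v in [(177,63),(476,65),(459,381)]]);print(P,(P[0]+P[2])/2)
for i in(0,1):
  d=P[i]-P[i+1];print(np.hypot(*d),np.degrees(np.arctan2(d[1],d[0])))
"
```

```text
[[568.59138143 328.36944018]
 [571.14035966 314.71828836]
 [454.68866907 294.6312127 ]
 [451.77171921 307.30502265]] [511.54803234 311.25599097]
118.43665968762308 10.004635510597074
[[600.46295573 422.16530138]
 [633.59622999 238.28199378]
 [420.89135103 199.69559154]] [510.67715338 310.93044646]
186.84454682858308 100.21431906560012
216.17649264243153 10.282104466931154
```

>>> {"name": "move_arm", "arguments": {"translation": [[1,15,-10],[1,30,-40],[1,30,-75],[1,30,-110],[1,30,-140],[1,30,-160],[1,30,-168],[1,30,-168]], "turn": [[0,0,-0.2],[0,0,-0.3],[0,0,-0.3],[0,0,-0.3],[0,0,-0.3],[0,0,-0.3],[0,0,-0.3],[0,0,-0.3]], "hand": [-1,-1,-1,-1,-1,-1,-1,-1]}}

```text
clock: 2.65
ee_pos: [0.5113, 0.3067, 0.2344]
tcp_rot: [-0.703, -0.061, 0.706, -0.062]
contact_force: [-1.1, -0.2, -0.4]
width: 0.0852
```

```bash
python3 -c "
from h import *
st()"
```

```text
t 2.65 pos [511.3 306.7 234.4] yaw_y -79.99 xax [-0.0039 -0.0024 -1.    ] w 85.2 F [-1.1 -0.2 -0.4] q [ 0.48  0.37  1.39 -0.    1.39  1.87]
```

>>> {"name": "move_arm", "arguments": {"translation": [[0,2,0],[0,4,0],[0,4,0],[0,4,0]], "turn": [[0,0,0.2],[0,0,0.2],[0,0,0.2],[0,0,0.2]], "hand": [-1,-1,-1,-1]}}

```text
clock: 2.98
ee_pos: [0.5119, 0.3121, 0.2384]
tcp_rot: [0.705, 0.064, -0.703, 0.063]
contact_force: [0.6, 0.7, 0.1]
width: 0.0853
```

```bash
python3 -c "
from h import *
st();save('wrist','w2',s=1.5);save('scene','s2',(250,90,390,210),5)"
```

```text
t 2.98 pos [511.9 312.1 238.4] yaw_y -79.72 xax [ 0.0025  0.0012 -1.    ] w 85.3 F [0.6 0.7 0.1] q [ 0.49  0.37  1.37 -0.    1.4   1.88]
```

View pics/w2.png

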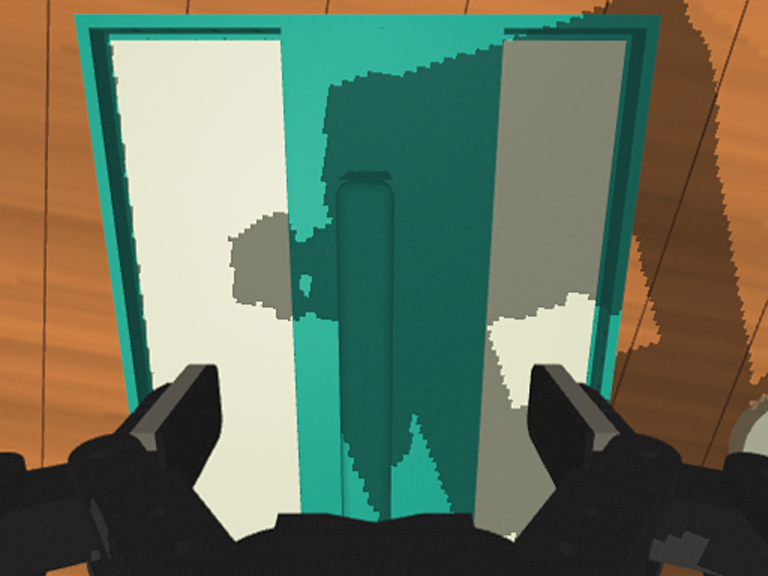

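View pics/s2.png

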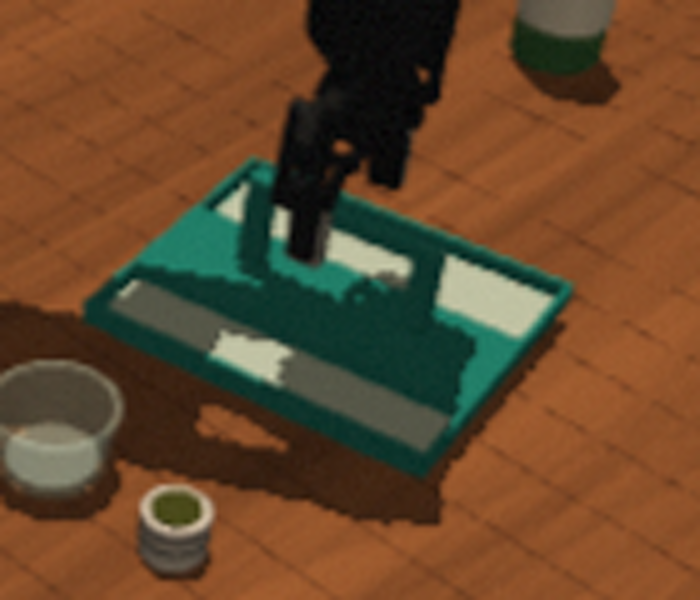

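>>> {"name": "move_arm", "arguments": {"translation": [[0,1,-1],[0,1,-1],[0,1,-1],[0,1,-1],[0,1,-1],[0,1,-1],[0,1,-1],[0,1,-1]], "turn": [[0,0,0],[0,0,0],[0,0,0],[0,0,0],[0,0,0],[0,0,0],[0,0,0],[0,0,0]], "hand": [-0.5,0,0.3,0.5,0.7,0.9,1,1], "force": 90}}

```text
clock: 3.75
ee_pos: [0.5116, 0.3129, 0.2361]
tcp_rot: [0.704, 0.063, -0.704, 0.063]
contact_force: [-0.4, 0.8, 2.2]
width: 0.0126
```

```bash
python3 -c "
from h import *
st()"
```

```text
t 3.75 pos [511.6 312.9 236.1] yaw_y -79.72 xax [ 4.e-04  3.e-04 -1.e+00] w 12.6 F [-0.4  0.8  2.2] q [0.49 0.37 1.37 0.   1.39 1.88]
```

>>> {"name": "move_arm", "arguments": {"translation": [[0,0,5],[0,0,15],[0,0,35],[0,0,60],[0,0,90],[0,0,120],[0,0,140],[0,0,150]], "turn": [[0,0,0],[0,0,0],[0,0,0],[0,0,0],[0,0,0],[0,0,0],[0,0,0],[0,0,0]], "hand": [1,1,1,1,1,1,1,1]}}

```text
clock: 4.42
ee_pos: [0.5115, 0.3127, 0.3901]
tcp_rot: [0.706, 0.064, -0.702, 0.063]
contact_force: [0.3, 0.6, -2.8]
width: 0.0121
```

```bash
python3 -c "
from h import *
st();save('scene','s3',s=1.5)"
```

```text
t 4.42 pos [511.5 312.7 390.1] yaw_y -79.73 xax [ 0.0049  0.0023 -1.    ] w 12.1 F [ 0.3  0.6 -2.8] q [ 0.49  0.27  1.19 -0.    1.68  1.88]
```

View pics/s3.png

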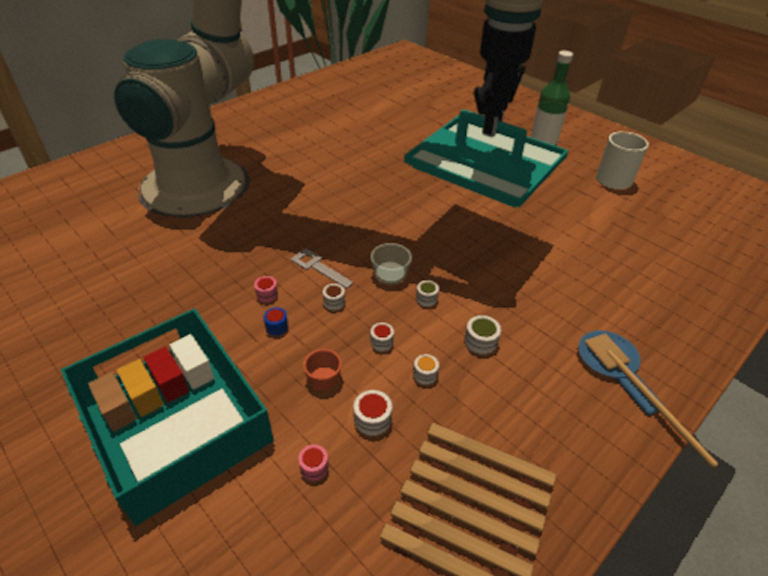

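>>> {"name": "move_arm", "arguments": {"translation": [[0,-6,2],[0,-20,4],[0,-45,5],[-1,-72,5],[-2,-100,5],[-3,-128,5],[-4,-156,5],[-5,-184,5]], "turn": [[0,0,0],[0,0,-1],[0,0,-2],[0,0,-3],[0,0,-4],[0,0,-5],[0,0,-6],[0,0,-7]], "hand": [1,1,1,1,1,1,1,1]}}

```text
clock: 5.13
ee_pos: [0.5059, 0.1265, 0.3885]
tcp_rot: [-0.705, -0.019, 0.708, -0.02]
contact_force: [0.5, -0.8, -2.6]
width: 0.0127
```

>>> {"name": "move_arm", "arguments": {"translation": [[0,-28,0],[0,-56,0],[0,-84,0],[-1,-112,0],[-2,-140,0],[-3,-168,0],[-4,-196,0],[-5,-224,0]], "turn": [[0,0,-1],[0,0,-2],[0,0,-3],[0,0,-4],[0,0,-5],[0,0,-6],[0,0,-7],[0,0,-8]], "hand": [1,1,1,1,1,1,1,1]}}

```text
clock: 5.8
ee_pos: [0.5005, -0.0974, 0.3886]
tcp_rot: [-0.705, 0.03, 0.708, 0.03]
contact_force: [0.3, 0.0, -2.8]
width: 0.0123
```

>>> {"name": "move_arm", "arguments": {"translation": [[0,-28,0],[0,-56,0],[0,-84,0],[-1,-112,0],[-2,-140,0],[-3,-164,0],[-4,-180,0],[-5,-180,0]], "turn": [[0,0,-1.1],[0,0,-1.1],[0,0,-1.1],[0,0,-1.1],[0,0,-1.1],[0,0,-1.1],[0,0,-1.1],[0,0,-1.1]], "hand": [1,1,1,1,1,1,1,1]}}

```text
clock: 6.47
ee_pos: [0.495, -0.2786, 0.3881]
tcp_rot: [-0.705, 0.037, 0.708, 0.038]
contact_force: [0.6, -0.9, -4.0]
width: 0.0123
```

```bash
python3 -c "
from h import *
st();save('wrist','w3',s=1.5);save('scene','s4',s=1.5);save('top','t4',(300,120,500,270),4)"
```

```text
t 6.47 pos [ 495.  -278.6  388.1] yaw_y -96.12 xax [-0.0042  0.001  -1.    ] w 12.3 F [ 0.6 -0.9 -4. ] q [-0.58  0.18  1.3  -0.    1.67  1.1 ]
```

View pics/w3.png

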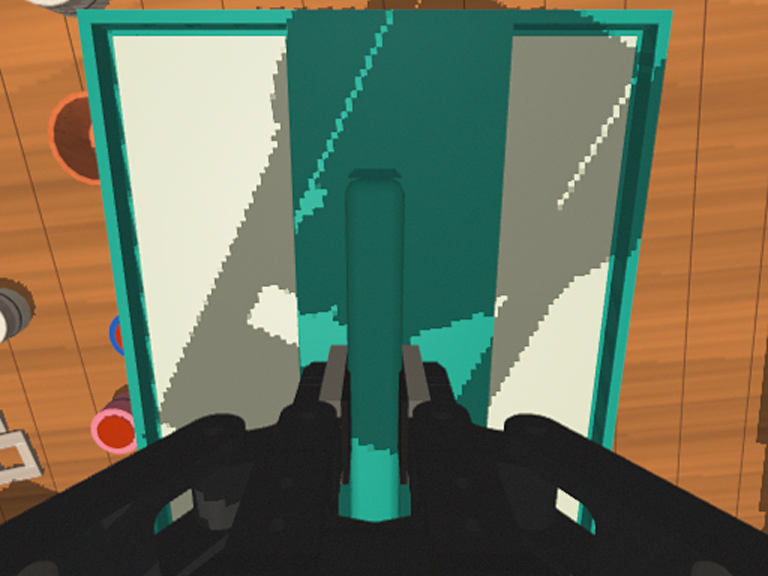

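View pics/s4.png

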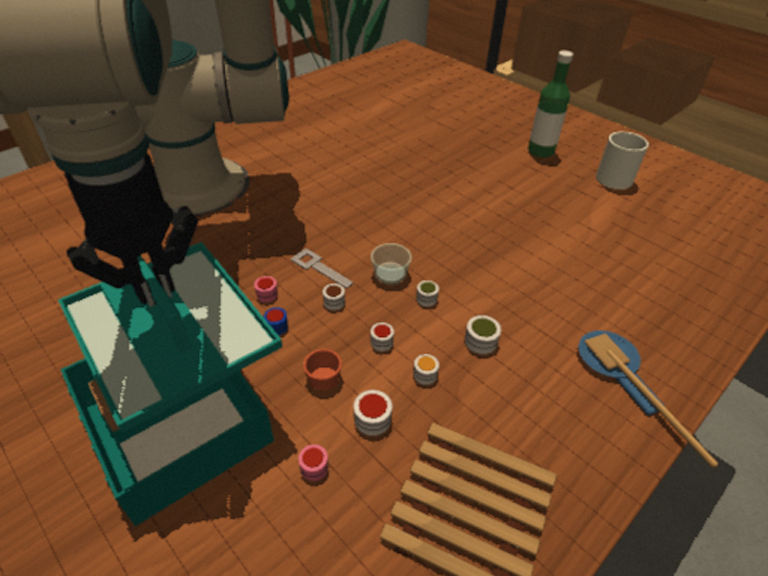

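View pics/t4.png

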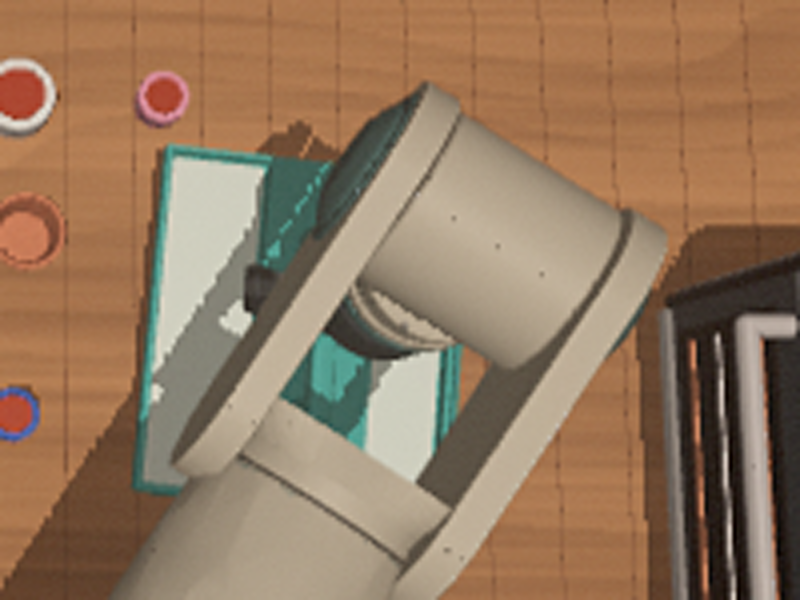

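```bash
python3 -c "
from h import *
im=cv2.imread('pics/s0_raw.png');cv2.imwrite('pics/s0c.png',cv2.resize(im[200:350,35:190],None,fx=5,fy=5,interpolation=cv2.INTER_CUBIC)[:,:775])
p=robot.camera_params('scene')
for c in [(613.9,-233.7),(594.8,-417.9),(379.1,-396.0),(398.2,-212.2)]:
  u,v=proj('scene',[c[0]/1e3,c[1]/1e3,.075],p);print((u-35+.5)*5-.5,(v-200+.5)*5-.5)
p=robot.camera_params('wrist')
P=np.array([ray('wrist',*cp(u,v,0,0,1.5),.178,p)[:2]*1000 for u,v in [(78,10),(672,10)]]);print(P)
"
```

```text
713.3742796370341 366.9369604407761
214.72398628196441 659.2121089390953
28.716837464816194 232.74961815180274
469.73719036168814 29.94439432814059
[[ 612.53886359 -192.50817499]
 [ 593.13112693 -379.71264149]]
```

View pics/s0c.png

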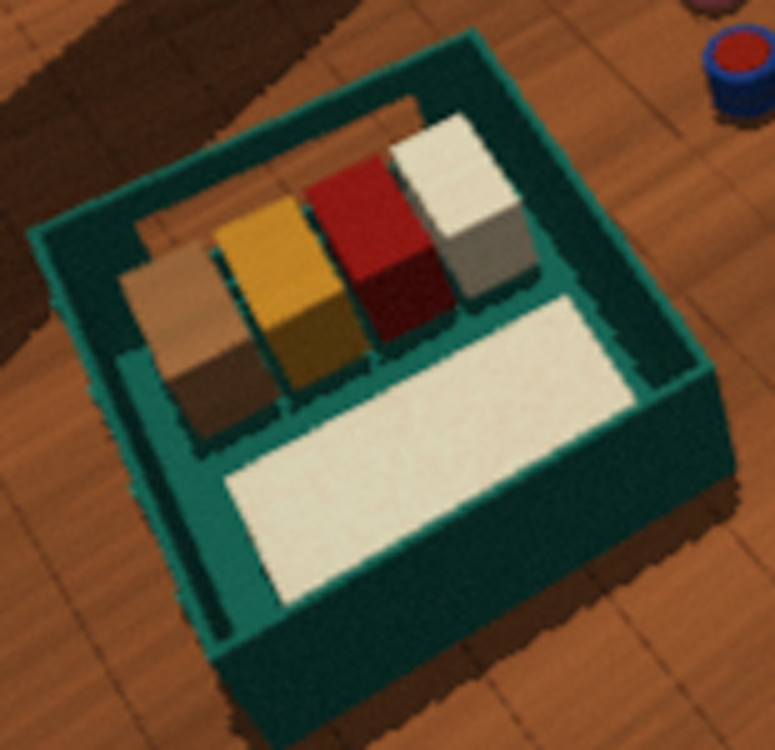

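```bash
python3 -c "
from h import *
st();
P=[]
for u,v in [(715,367),(212,657),(30,232),(474,30)]:
  P.append(ray('scene',*cp(u,v,35,200,5),.075)[:2]*1000)
P=np.array(P);print(P,P.mean(0))
for a,b in((0,1),(1,2),(2,3),(3,0)): d=P[b]-P[a];print(np.hypot(*d),np.degrees(np.arctan2(d[1],d[0])))
p=robot.camera_params('wrist');save('wrist','w4',s=1.5)
P=np.array([ray('wrist',*cp(u,v,0,0,1.5),.178,p)[:2]*1000 for u,v in [(78,10),(672,10)]]);print(P)
"
```

```text
t 6.62 pos [ 496.  -275.3  389.3] yaw_y -95.89 xax [-0.0023  0.0016 -1.    ] w 11.8 F [-1.  -0.6 -3.7] q [-0.57  0.18  1.3   0.    1.67  1.1 ]
[[ 614.33551257 -233.27121096]
 [ 593.47916904 -418.22503272]
 [ 379.07100759 -395.49068412]
 [ 399.49585326 -210.84011889]] [ 496.59538561 -314.45676167]
186.1260413000127 -96.43378780364783
215.6100885923343 173.94737010924038
185.776762701756 83.68797299805355
216.00748390662767 -5.960571456908701
[[ 612.53886359 -192.50817499]
 [ 593.13112693 -379.71264149]]
```

View pics/w4.png

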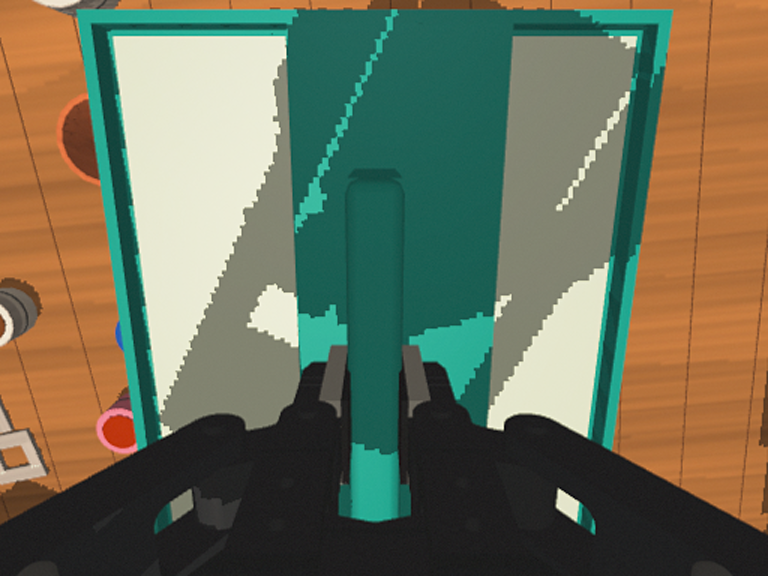

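>>> {"name": "move_arm", "arguments": {"translation": [[0,-10,0],[1,-25,-10],[1,-36,-25],[1,-39,-40],[1,-39,-52],[1,-39,-60],[1,-39,-62],[1,-39,-62]], "turn": [[0,0,0],[0,0,0],[0,0,0],[0,0,0],[0,0,0],[0,0,0],[0,0,0],[0,0,0]], "hand": [1,1,1,1,1,1,1,1]}}

```text
clock: 7.33
ee_pos: [0.4977, -0.3137, 0.3283]
tcp_rot: [-0.706, 0.036, 0.706, 0.036]
contact_force: [0.4, -1.0, -2.8]
width: 0.0125
```

>>> {"name": "move_arm", "arguments": {"translation": [[0,0,0],[0,0,0],[0,0,0],[0,0,0]], "turn": [[0,0,0],[0,0,0],[0,0,0],[0,0,0]], "hand": [1,1,1,1]}}

```text
clock: 7.67
ee_pos: [0.4977, -0.3141, 0.3295]
tcp_rot: [0.707, -0.036, -0.706, -0.036]
contact_force: [-0.5, -0.5, -4.0]
width: 0.0122
```

```bash
python3 -c "
from h import *
st();p=robot.camera_params('wrist');save('wrist','w5',s=1.5);save('scene','s5',(30,170,200,350),4.4)
c=np.array([.4965,-.3147]);a=np.radians(-5.9)
z=robot.sense()['ee_pos'][2]-.236
for lab,zz in(('up rim',z+.026),('low',.075)):
  for x,y in((109,94),(109,-94),(-109,-94),(-109,94)):
    u,v=proj('scene',[c[0]+(x*np.cos(a)-y*np.sin(a))/1e3,c[1]+(x*np.sin(a)+y*np.cos(a))/1e3,zz]);print(lab,round((u-30)*4.4),round((v-170)*4.4))
"
```

```text
t 7.67 pos [ 497.7 -314.1  329.5] yaw_y -95.82 xax [ 1.e-03 -8.e-04 -1.e+00] w 12.2 F [-0.5 -0.5 -4. ] q [-0.63  0.26  1.32 -0.    1.56  1.05]
up rim 638 392
up rim 166 659
up rim 3 273
up rim 417 91
low 651 452
low 206 714
low 43 335
low 437 154
```

View pics/s5.png

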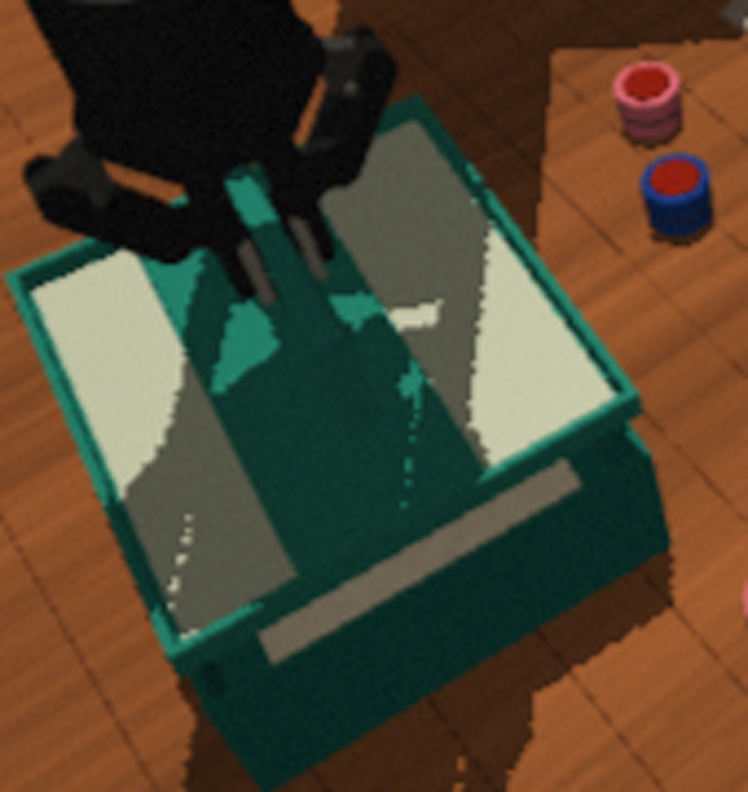

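View pics/w5.png

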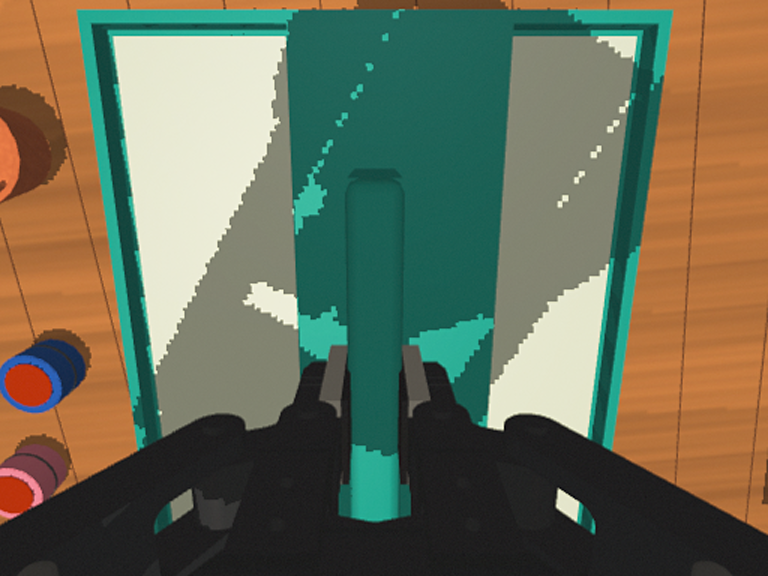

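>>> {"name": "move_arm", "arguments": {"translation": [[0,0,-5],[0,0,-10],[0,0,-15],[0,0,-18],[0,0,-20],[0,0,-22],[0,0,-22],[0,0,-22]], "turn": [[0,0,0],[0,0,0],[0,0,0],[0,0,0],[0,0,0],[0,0,0],[0,0,0],[0,0,0]], "hand": [1,1,1,1,1,1,1,1]}}

```text
clock: 8.43
ee_pos: [0.4976, -0.3142, 0.3067]
tcp_rot: [0.706, -0.036, -0.706, -0.036]
contact_force: [-0.5, 0.1, -2.6]
width: 0.012
```

>>> {"name": "move_arm", "arguments": {"translation": [[0,0,-1],[0,0,-2],[0,0,-3],[0,0,-4],[0,0,-4],[0,0,-4]], "turn": [[0,0,0],[0,0,0],[0,0,0],[0,0,0],[0,0,0],[0,0,0]], "hand": [1,1,1,1,1,1]}}

```text
clock: 8.93
ee_pos: [0.4976, -0.3142, 0.3026]
tcp_rot: [-0.706, 0.036, 0.706, 0.036]
contact_force: [0.1, 0.4, -4.2]
width: 0.0122
```

```bash
python3 -c "
from h import *
st()"
```

```text
t 8.93 pos [ 497.6 -314.2  302.6] yaw_y -95.83 xax [-2.e-04  1.e-04 -1.e+00] w 12.2 F [ 0.1  0.4 -4.2] q [-0.63  0.28  1.35 -0.    1.51  1.05]
```

No contact yet and past the step; continuing down.

>>> {"name": "move_arm", "arguments": {"translation": [[0,0,-1],[0,0,-2],[0,0,-3],[0,0,-4],[0,0,-4],[0,0,-4]], "turn": [[0,0,0],[0,0,0],[0,0,0],[0,0,0],[0,0,0],[0,0,0]], "hand": [1,1,1,1,1,1]}}

```text
clock: 9.43
ee_pos: [0.4976, -0.3142, 0.2991]
tcp_rot: [0.706, -0.036, -0.706, -0.036]
contact_force: [-1.5, 0.4, 0.6]
width: 0.0123
```

```bash
python3 -c "
from h import *
st();save('scene','s6',(30,170,200,350),4.4)"
```

```text
t 9.43 pos [ 497.6 -314.2  299.1] yaw_y -95.83 xax [ 2.e-04 -3.e-04 -1.e+00] w 12.3 F [-1.5  0.4  0.6] q [-0.63  0.29  1.35 -0.    1.5   1.05]
```

View pics/s6.png

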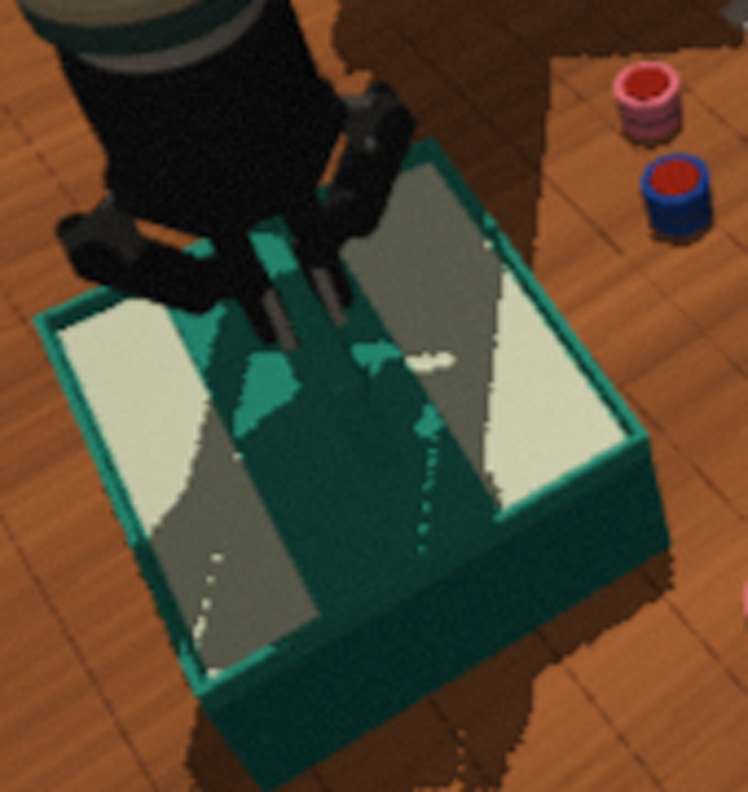

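>>> {"name": "move_arm", "arguments": {"translation": [[0,0,-0.5],[0,0,-0.5],[0,0,-0.5],[0,0,0],[0,0,0],[0,0,10],[0,0,30],[0,0,60]], "turn": [[0,0,0],[0,0,0],[0,0,0],[0,0,0],[0,0,0],[0,0,0],[0,0,0],[0,0,0]], "hand": [0.6,0.3,0,0,0,0,0,0]}}

```text
clock: 10.15
ee_pos: [0.4973, -0.314, 0.3573]
tcp_rot: [-0.705, 0.035, 0.708, 0.037]
contact_force: [0.3, -0.6, -0.1]
width: 0.0424
```

```bash
python3 -c "
from h import *
st()"
```

```text
t 10.15 pos [ 497.3 -314.   357.3] yaw_y -95.83 xax [-0.0042  0.003  -1.    ] w 42.4 F [ 0.3 -0.6 -0.1] q [-0.63  0.25  1.28 -0.    1.62  1.05]
```

```bash
python3 -c "
from h import *
save('top','t7',(200,110,440,270),3.3)"
```

```text
(no output)
```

View pics/t7.png

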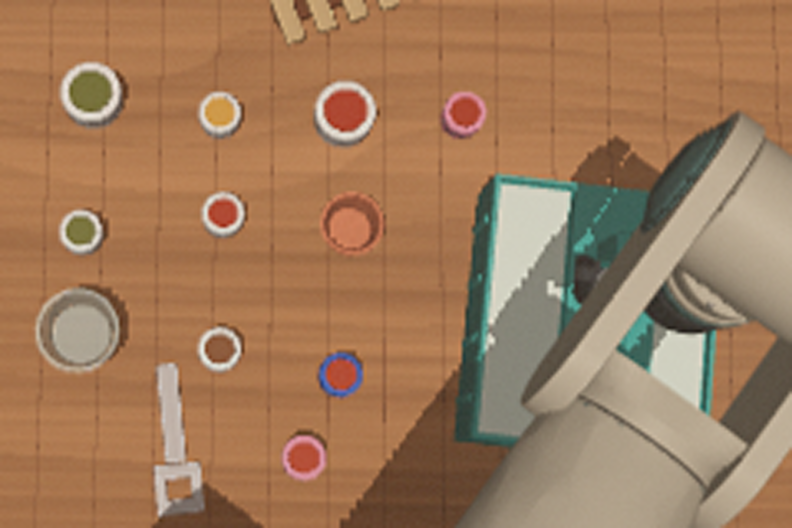

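>>> {"name": "move_arm", "arguments": {"translation": [[-2,10,20],[-4,35,30],[-7,75,35],[-10,115,35],[-13,155,35],[-16,195,35],[-20,235,30],[-23,270,20]], "turn": [[0,0,0],[0,0,0],[0,0,0],[0,0,0],[0,0,0],[0,0,0],[0,0,0],[0,0,0]], "hand": [-0.2,-0.4,-0.5,-0.5,-0.5,-0.5,-0.5,-0.5], "force": 40}}

```text
clock: 10.87
ee_pos: [0.474, -0.042, 0.3809]
tcp_rot: [0.708, -0.036, -0.705, -0.036]
contact_force: [1.0, -0.0, 0.6]
width: 0.0643
```

>>> {"name": "move_arm", "arguments": {"translation": [[-1,20,0],[-2,36,0],[-2,37,-10],[-2,37,-10],[-2,37,-10]], "turn": [[0,0,0],[0,0,0],[0,0,0],[0,0,0],[0,0,0]], "hand": [-0.5,-0.5,-0.5,-0.5,-0.5]}}

```text
clock: 11.28
ee_pos: [0.4725, -0.0077, 0.3684]
tcp_rot: [-0.706, 0.036, 0.706, 0.036]
contact_force: [0.2, 0.3, 0.2]
width: 0.0642
```

```bash
python3 -c "
from h import *
st();p=robot.camera_params('wrist');save('wrist','w8',s=1.5)
for X in((.472,-.007,.028),(.590,-.007,.028),(.573,.115,.028),(.679,-.004,.028),(.6805,-.112,.034)): print(np.array(proj('wrist',X,p))*1.5)"
```

```text
t 11.28 pos [472.5  -7.7 368.4] yaw_y -95.84 xax [-9.e-04 -3.e-04 -1.e+00] w 64.2 F [0.2 0.3 0.2] q [-0.09 -0.08  1.61 -0.    1.62  1.58]
[372.94229827 256.78370305]
[351.18312152  49.59627976]
[141.76182187 105.4967516 ]
[ 325.47458385 -138.73629222]
[ 542.33551949 -175.33180345]
```

View pics/w8.png

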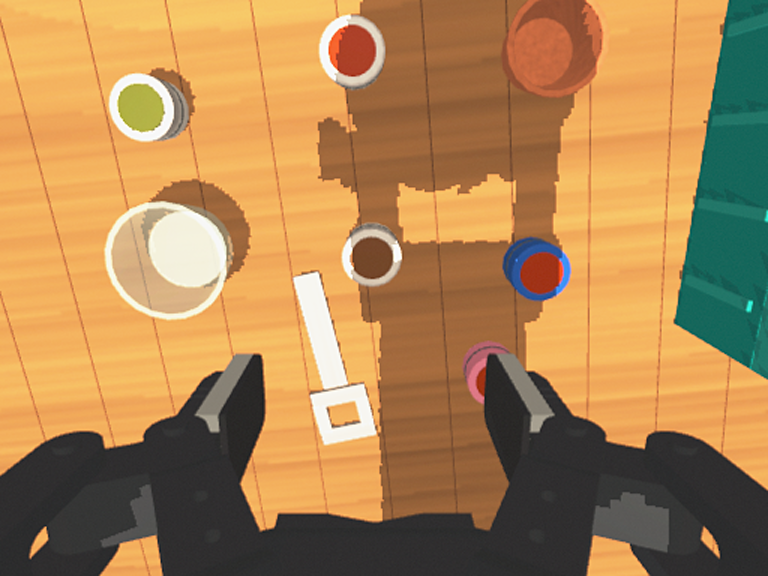

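>>> {"name": "move_arm", "arguments": {"translation": [[0,0,-35],[0,0,-70],[0,0,-105],[0,0,-140],[0,0,-165],[0,0,-178],[0,0,-183],[0,0,-183]], "turn": [[0,0,0],[0,0,0],[0,0,0],[0,0,0],[0,0,0],[0,0,0],[0,0,0],[0,0,0]], "hand": [-0.3,-0.3,-0.3,-0.3,-0.3,-0.3,-0.3,-0.3]}}

```text
clock: 12.0
ee_pos: [0.4725, -0.008, 0.1849]
tcp_rot: [-0.705, 0.036, 0.707, 0.036]
contact_force: [1.0, -0.2, 0.7]
width: 0.0555
```

```bash
python3 -c "
from h import *
st();save('scene','s9',(190,150,310,250),6);save('wrist','w9',s=1.5)"
```

```text
t 12.0 pos [472.5  -8.  184.9] yaw_y -95.9 xax [-0.002 -0.    -1.   ] w 55.5 F [ 1.  -0.2  0.7] q [-0.09  0.11  1.8  -0.    1.23  1.58]
```

View pics/s9.png

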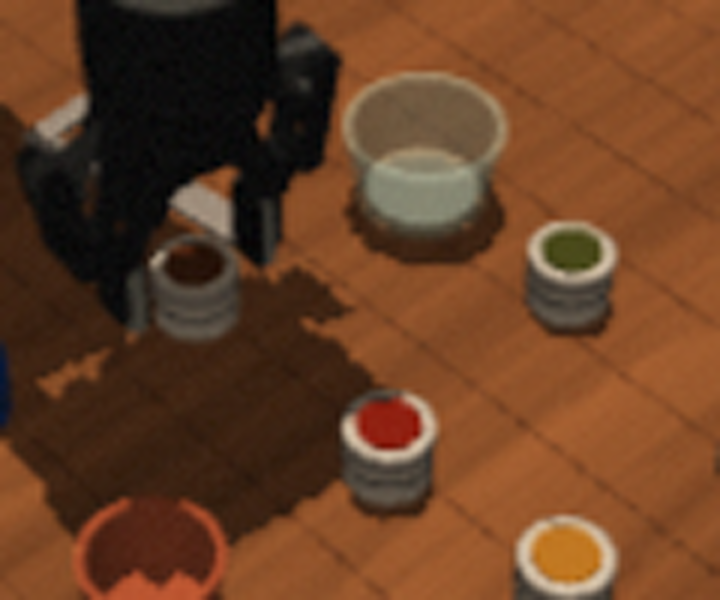

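View pics/w9.png

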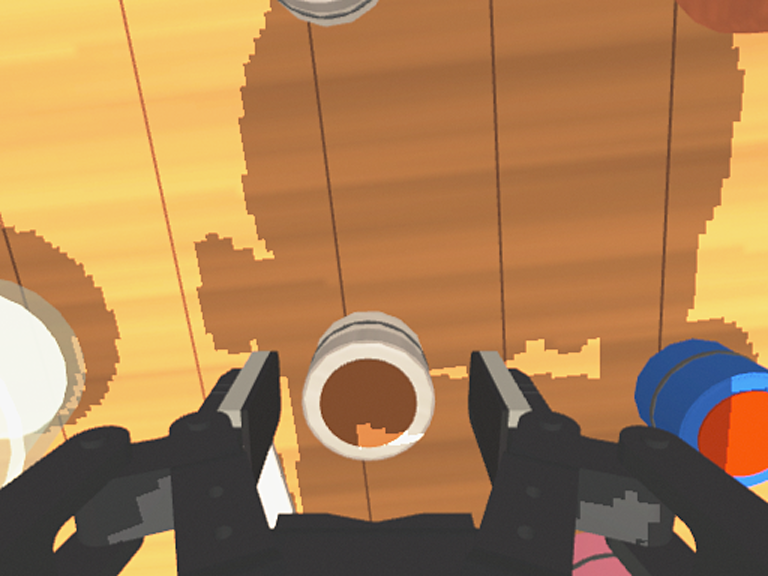

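>>> {"name": "move_arm", "arguments": {"translation": [[0,0,-1],[0,0,-1],[0,0,-1],[0,0,-1],[0,0,-1],[0,0,-1],[0,0,-1]], "turn": [[0,0,0],[0,0,0],[0,0,0],[0,0,0],[0,0,0],[0,0,0],[0,0,0]], "hand": [0,0.2,0.4,0.6,0.6,0.6,0.6], "force": 40}}

```text
clock: 12.68
ee_pos: [0.4732, -0.0073, 0.1863]
tcp_rot: [0.707, -0.036, -0.705, -0.036]
contact_force: [-0.2, -1.1, 6.2]
width: 0.0343
```

```bash
python3 -c "
from h import *
st();save('scene','s10',(190,150,310,250),6)"
```

```text
t 12.68 pos [473.2  -7.3 186.3] yaw_y -95.82 xax [ 2.8e-03 -7.0e-04 -1.0e+00] w 34.3 F [-0.2 -1.1  6.2] q [-0.09  0.11  1.8  -0.    1.23  1.58]
```

View pics/s10.png

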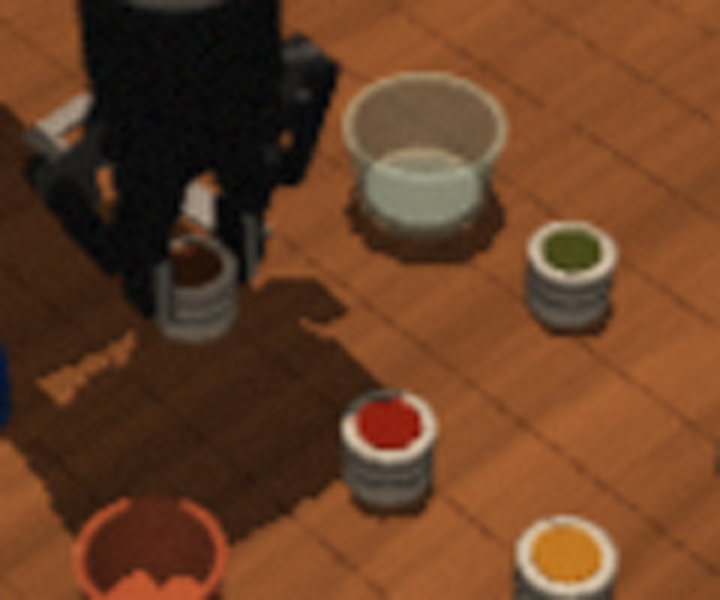

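```bash
python3 -c "
from h import *
st()
a=np.radians(-5.9)
for y,xs in((-67,(-72,-24,24,72)),(59,(-50,0,50))):
  for x in xs: print(x,y,round(496.7+x*np.cos(a)-y*np.sin(a),1),round(-314.4+x*np.sin(a)+y*np.cos(a),1))
"
```

```text
t 12.73 pos [473.2  -7.3 186.3] yaw_y -95.82 xax [ 2.8e-03 -7.0e-04 -1.0e+00] w 34.3 F [-1.6 -0.1  6. ] q [-0.09  0.11  1.8  -0.    1.23  1.58]
-72 -67 418.2 -373.6
-24 -67 465.9 -378.6
24 -67 513.7 -383.5
72 -67 561.4 -388.4
-50 59 453.0 -250.6
0 59 502.8 -255.7
50 59 552.5 -260.9
```

>>> {"name": "move_arm", "arguments": {"translation": [[0,0,5],[0,0,20],[0,0,50],[0,0,85],[0,0,120],[0,0,155],[0,-10,180],[0,-35,190]], "turn": [[0,0,0],[0,0,0],[0,0,0],[0,0,0],[0,0,0],[0,0,0],[0,0,0],[0,0,0]], "hand": [0.6,0.6,0.6,0.6,0.6,0.6,0.6,0.6]}}

```text
clock: 13.4
ee_pos: [0.4726, -0.0409, 0.3801]
tcp_rot: [0.709, -0.035, -0.704, -0.035]
contact_force: [0.6, -0.6, -0.7]
width: 0.0345
```

```bash
python3 -c "
from h import *
st();save('wrist','w10',s=1.5);save('top','t10',(300,120,440,270),4)"
```

```text
t 13.4 pos [472.6 -40.9 380.1] yaw_y -95.63 xax [ 7.7e-03 -4.0e-04 -1.0e+00] w 34.5 F [ 0.6 -0.6 -0.7] q [-0.16 -0.09  1.59  0.    1.63  1.5 ]
```

View pics/w10.png

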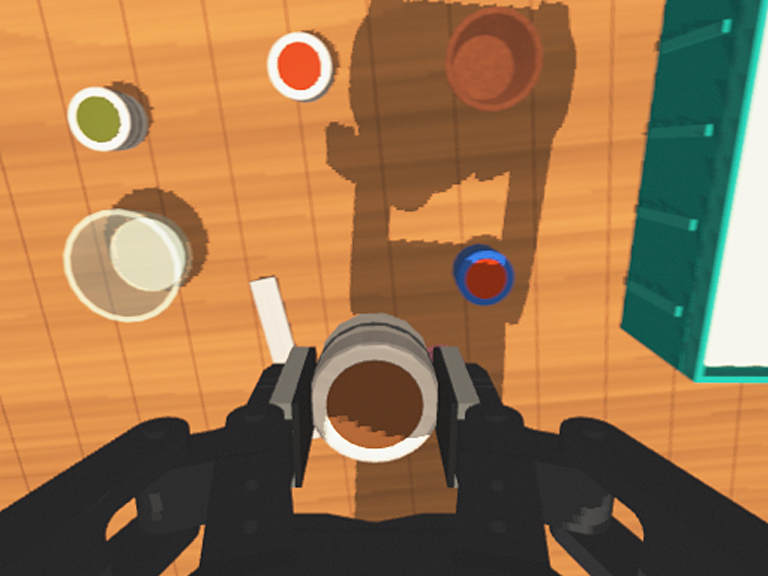

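View pics/t10.png

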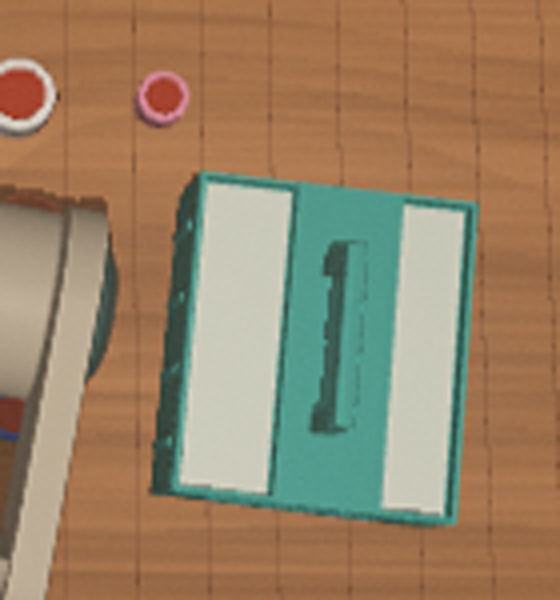

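```bash
python3 -c "
from h import *
P=np.array([ray('top',*cp(u,v,300,120,4),.089)[:2]*1000 for u,v in [(201,173),(478,204),(456,524),(172,490)]]);print(P,P.mean(0))
for a,b in((0,1),(1,2),(2,3),(3,0)): d=P[b]-P[a];print(np.hypot(*d),np.degrees(np.arctan2(d[1],d[0])))
"
```

```text
[[ 612.89135478 -231.36534479]
 [ 594.23994326 -418.17722816]
 [ 379.29100928 -395.90349427]
 [ 398.46492845 -209.40450441]] [ 496.22180894 -313.71264291]
187.7406586687316 -95.70155077566076
216.09989227299064 174.08393287522495
187.4820321908718 84.13005730409604
215.5480707888868 -5.847654089603478
```

>>> {"name": "move_arm", "arguments": {"translation": [[-5,-30,0],[-11,-68,0],[-17,-106,0],[-23,-144,0],[-29,-182,0],[-35,-220,0],[-41,-258,0],[-47,-292,0]], "turn": [[0,0,0],[0,0,0],[0,0,0],[0,0,0],[0,0,0],[0,0,0],[0,0,0],[0,0,0]], "hand": [0.6,0.6,0.6,0.6,0.6,0.6,0.6,0.6]}}

```text
clock: 14.17
ee_pos: [0.4249, -0.3358, 0.3739]
tcp_rot: [-0.706, 0.036, 0.707, 0.036]
contact_force: [0.7, 0.1, -0.6]
width: 0.0343
```

>>> {"name": "move_arm", "arguments": {"translation": [[-5,-25,0],[-7,-38,0],[-7,-40,0],[-7,-40,0],[-7,-40,-30],[-7,-40,-60],[-7,-40,-60],[-7,-40,-60]], "turn": [[0,0,0],[0,0,0],[0,0,0],[0,0,0],[0,0,0],[0,0,0],[0,0,0],[0,0,0]], "hand": [0.6,0.6,0.6,0.6,0.6,0.6,0.6,0.6]}}

```text
clock: 14.83
ee_pos: [0.419, -0.3725, 0.3137]
tcp_rot: [-0.705, 0.034, 0.707, 0.036]
contact_force: [0.5, 0.2, -0.2]
width: 0.0342
```

```bash
python3 -c "
from h import *
st();save('wrist','w11',s=1.5)"
```

```text
t 14.83 pos [ 419.  -372.5  313.7] yaw_y -95.72 xax [-0.0025  0.0029 -1.    ] w 34.2 F [ 0.5  0.2 -0.2] q [-0.79  0.2   1.42  0.    1.52  0.88]
```

View pics/w11.png

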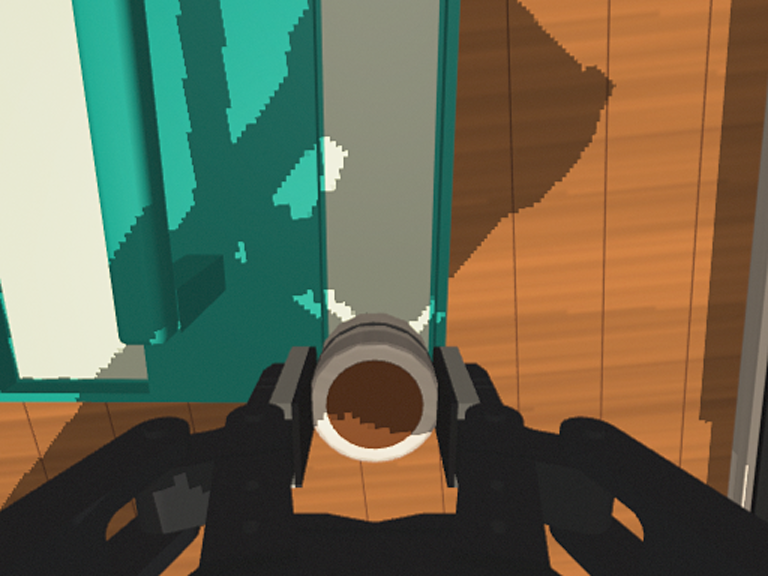

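>>> {"name": "move_arm", "arguments": {"translation": [[0,-0.5,-10],[0,-1,-25],[0,-1,-37],[0,-1,-43],[0,-1,-46],[0,-1,-47],[0,-1,-48],[0,-1,-48]], "turn": [[0,0,0],[0,0,0],[0,0,0],[0,0,0],[0,0,0],[0,0,0],[0,0,0],[0,0,0]], "hand": [0.6,0.6,0.6,0.6,0.6,0.6,0.6,0.6]}}

```text
clock: 15.55
ee_pos: [0.4187, -0.3753, 0.2673]
tcp_rot: [0.706, -0.036, -0.706, -0.036]
contact_force: [-0.2, 0.3, -0.3]
width: 0.0343
```

```bash
python3 -c "
from h import *
st();save('wrist','w12',s=1.5);save('scene','s12',(30,170,200,350),4.4)"
```

```text
t 15.55 pos [ 418.7 -375.3  267.3] yaw_y -95.83 xax [ 6.e-04 -8.e-04 -1.e+00] w 34.3 F [-0.2  0.3 -0.3] q [-0.8   0.24  1.47 -0.    1.43  0.88]
```

View pics/w12.png

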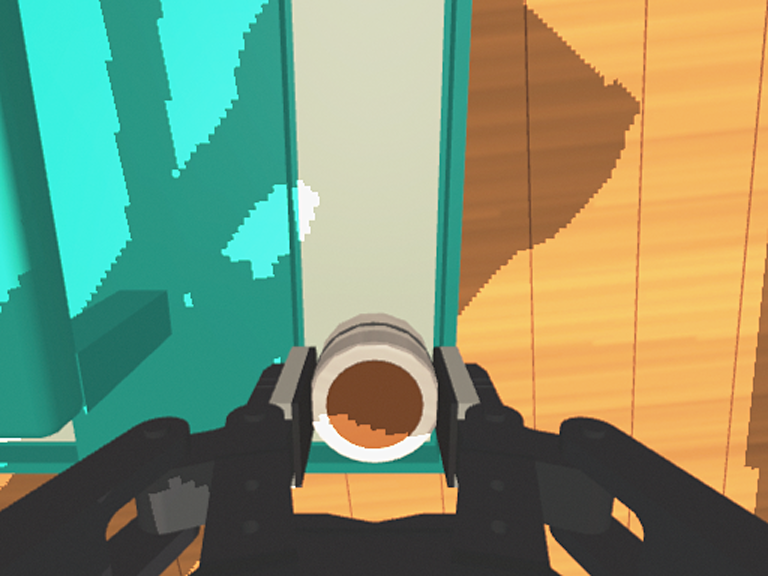

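View pics/s12.png

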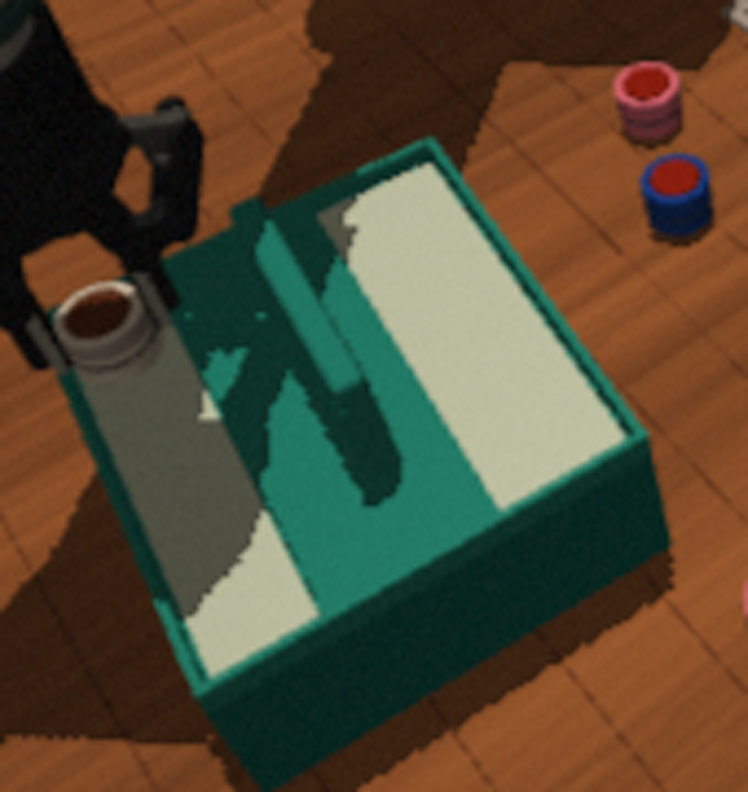

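>>> {"name": "move_arm", "arguments": {"translation": [[0,0.5,-1],[0,0.5,-2],[0,0.5,-2.5],[0,0.5,-2.5]], "turn": [[0,0,0],[0,0,0],[0,0,0],[0,0,0]], "hand": [0.6,0.6,0.6,0.6]}}

```text
clock: 15.98
ee_pos: [0.4186, -0.3747, 0.2653]
tcp_rot: [0.706, -0.036, -0.706, -0.036]
contact_force: [-2.6, 1.6, 4.4]
width: 0.0345
```

```bash
python3 -c "
from h import *
st()"
```

```text
t 15.98 pos [ 418.6 -374.7  265.3] yaw_y -95.83 xax [ 6.e-04 -7.e-04 -1.e+00] w 34.5 F [-2.6  1.6  4.4] q [-0.8   0.24  1.47 -0.    1.43  0.88]
```

>>> {"name": "move_arm", "arguments": {"translation": [[0,0,0],[0,0,0],[0,0,0.5],[0,0,10],[0,0,35],[0,0,70],[0,0,100],[5,10,115]], "turn": [[0,0,0],[0,0,0],[0,0,0],[0,0,0],[0,0,0],[0,0,0],[0,0,0],[0,0,0]], "hand": [0.1,-0.05,-0.05,-0.05,-0.05,-0.05,-0.05,-0.05]}}

```text
clock: 16.65
ee_pos: [0.423, -0.3656, 0.3846]
tcp_rot: [0.708, -0.038, -0.705, -0.035]
contact_force: [-0.5, -0.5, 0.8]
width: 0.0451
```

```bash
python3 -c "
from h import *
st();save('wrist','w13');save('top','t13',(200,110,440,270),3.3)"
```

```text
t 16.65 pos [ 423.  -365.6  384.6] yaw_y -95.93 xax [ 0.0044 -0.0052 -1.    ] w 45.1 F [-0.5 -0.5  0.8] q [-0.78  0.15  1.33 -0.    1.65  0.9 ]
```

View pics/w13.png

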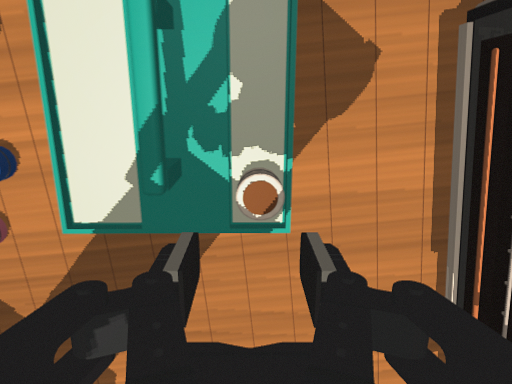

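View pics/t13.png

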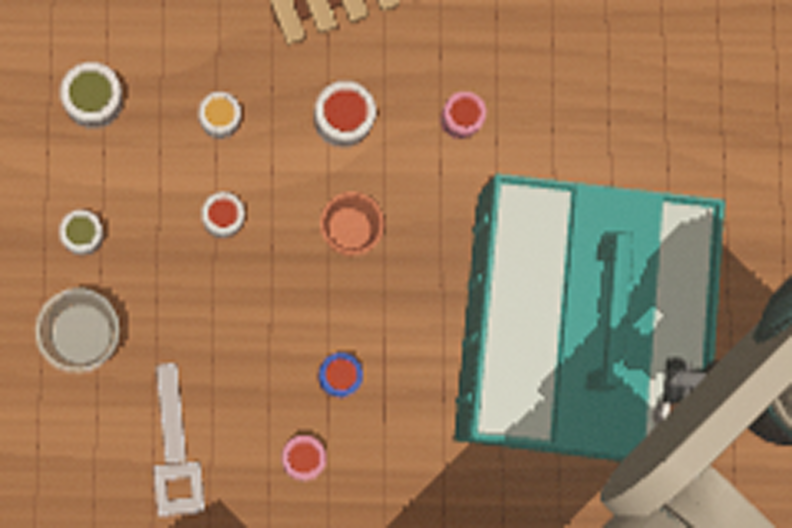

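>>> {"name": "move_arm", "arguments": {"translation": [[10,20,0],[27,57,0],[44,94,0],[61,131,0],[78,168,0],[95,205,0],[112,242,0],[129,279,0]], "turn": [[0,0,0],[0,0,0],[0,0,0],[0,0,0],[0,0,0],[0,0,0],[0,0,0],[0,0,0]], "hand": [-0.3,-0.3,-0.3,-0.3,-0.3,-0.3,-0.3,-0.3]}}

```text
clock: 17.42
ee_pos: [0.5529, -0.0839, 0.378]
tcp_rot: [-0.706, 0.036, 0.707, 0.036]
contact_force: [0.5, -0.9, -0.3]
width: 0.0554
```

>>> {"name": "move_arm", "arguments": {"translation": [[17,37,-10],[30,65,-30],[37,77,-60],[37,78,-90],[37,78,-100],[37,78,-100],[37,78,-100]], "turn": [[0,0,0],[0,0,0],[0,0,0],[0,0,0],[0,0,0],[0,0,0],[0,0,0]], "hand": [-0.3,-0.3,-0.3,-0.3,-0.3,-0.3,-0.3]}}

```text
clock: 18.0
ee_pos: [0.5895, -0.0083, 0.2794]
tcp_rot: [-0.706, 0.036, 0.706, 0.036]
contact_force: [0.5, 0.2, 0.6]
width: 0.055
```

```bash
python3 -c "
from h import *
st();p=robot.camera_params('wrist');save('wrist','w14',s=1.5)
for X in((.590,-.007,.028),(.573,.115,.028),(.679,-.004,.028)): print(np.array(proj('wrist',X,p))*1.5)"
```

```text
t 18.0 pos [589.5  -8.3 279.4] yaw_y -95.87 xax [-8.e-04 -2.e-04 -1.e+00] w 55.0 F [0.5 0.2 0.6] q [-0.08  0.3   1.37 -0.    1.47  1.6 ]
[370.8708126  297.39343347]
[112.88221889 357.9971113 ]
[340.50099923  87.51324131]
```

View pics/w14.png

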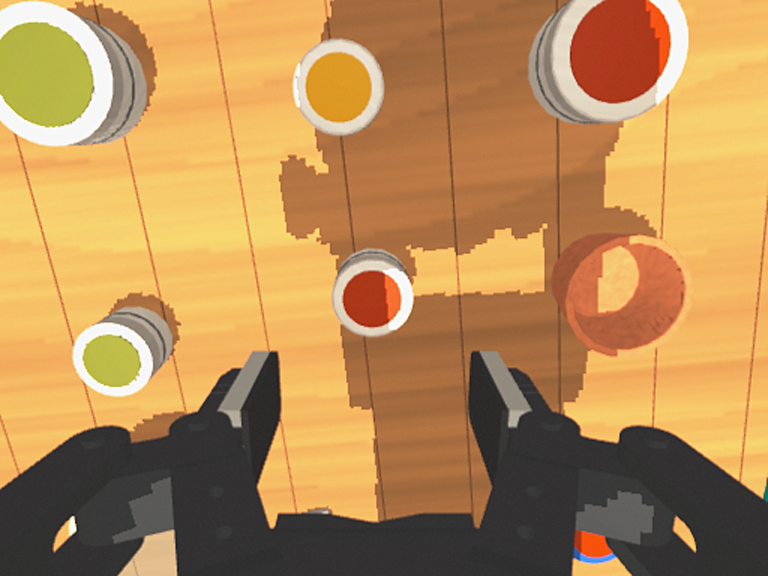

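>>> {"name": "move_arm", "arguments": {"translation": [[1,1,-35],[1,1,-65],[1,1,-85],[1,1,-94],[1,1,-95],[1,1,-95],[1,1,-95],[1,1,-95]], "turn": [[0,0,0],[0,0,0],[0,0,0],[0,0,0],[0,0,0],[0,0,0],[0,0,0],[0,0,0]], "hand": [-0.3,-0.3,-0.3,-0.3,-0.3,0,0.3,0.6]}}

```text
clock: 18.72
ee_pos: [0.5915, -0.0069, 0.1871]
tcp_rot: [0.708, -0.036, -0.704, -0.036]
contact_force: [-0.4, 0.3, 5.0]
width: 0.0338
```

>>> {"name": "move_arm", "arguments": {"translation": [[0,0,0],[0,0,0],[0,0,0],[0,0,5],[0,0,20],[0,0,50],[0,0,85],[0,0,120]], "turn": [[0,0,0],[0,0,0],[0,0,0],[0,0,0],[0,0,0],[0,0,0],[0,0,0],[0,0,0]], "hand": [0.6,0.6,0.6,0.6,0.6,0.6,0.6,0.6]}}

```text
clock: 19.38
ee_pos: [0.5902, -0.0066, 0.3058]
tcp_rot: [-0.706, 0.036, 0.707, 0.036]
contact_force: [0.9, 0.2, 0.3]
width: 0.0342
```

```bash
python3 -c "
from h import *
st();save('wrist','w15',s=1.5)"
```

```text
t 19.38 pos [590.2  -6.6 305.8] yaw_y -95.82 xax [-0.001  0.    -1.   ] w 34.2 F [0.9 0.2 0.3] q [-0.07  0.29  1.34 -0.    1.52  1.6 ]
```

View pics/w15.png

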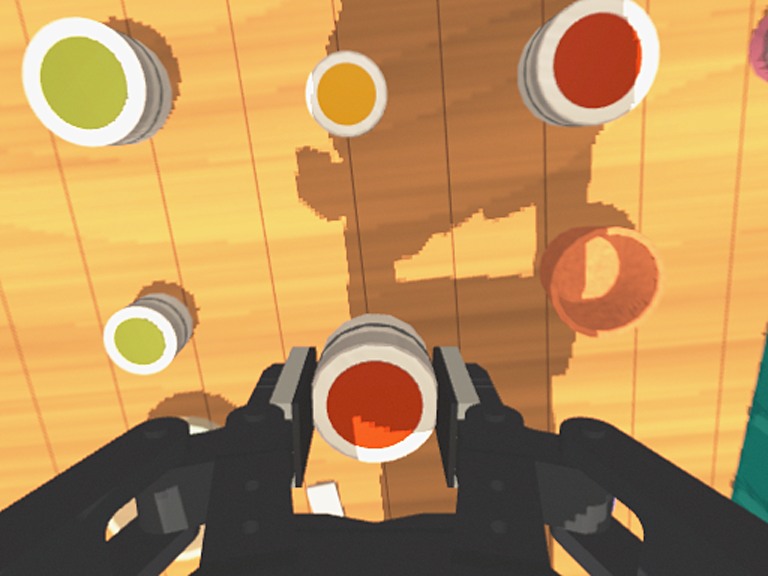

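>>> {"name": "move_arm", "arguments": {"translation": [[-3,-10,30],[-10,-30,55],[-20,-60,68],[-31,-95,70],[-43,-130,70],[-55,-165,70],[-67,-200,70],[-79,-236,70]], "turn": [[0,0,0],[0,0,0],[0,0,0],[0,0,0],[0,0,0],[0,0,0],[0,0,0],[0,0,0]], "hand": [0.6,0.6,0.6,0.6,0.6,0.6,0.6,0.6]}}

```text
clock: 20.1
ee_pos: [0.5106, -0.244, 0.375]
tcp_rot: [0.707, -0.036, -0.706, -0.036]
contact_force: [-0.7, -0.3, -0.3]
width: 0.0339
```

>>> {"name": "move_arm", "arguments": {"translation": [[-12,-36,0],[-24,-72,0],[-36,-108,0],[-45,-133,0],[-46,-136,-20],[-46,-136,-55],[-46,-136,-60],[-46,-136,-60]], "turn": [[0,0,0],[0,0,0],[0,0,0],[0,0,0],[0,0,0],[0,0,0],[0,0,0],[0,0,0]], "hand": [0.6,0.6,0.6,0.6,0.6,0.6,0.6,0.6]}}

```text
clock: 20.77
ee_pos: [0.4652, -0.3783, 0.3117]
tcp_rot: [-0.705, 0.035, 0.708, 0.037]
contact_force: [-0.5, 0.0, 0.2]
width: 0.034
```

```bash
python3 -c "
from h import *
st();save('wrist','w16',s=1)"
```

```text
t 20.77 pos [ 465.2 -378.3  311.7] yaw_y -95.83 xax [-0.0043  0.004  -1.    ] w 34.0 F [-0.5  0.   0.2] q [-0.74  0.31  1.3  -0.    1.54  0.93]
```

View pics/w16.png

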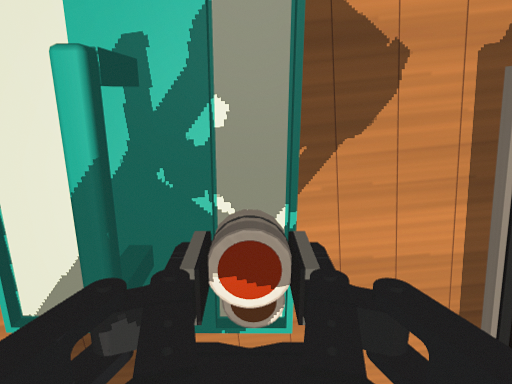

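>>> {"name": "move_arm", "arguments": {"translation": [[0,0,-15],[0,0,-32],[0,0,-41],[0,0,-45],[0,0,-46],[0,0,-46],[0,0,-46]], "turn": [[0,0,0],[0,0,0],[0,0,0],[0,0,0],[0,0,0],[0,0,0],[0,0,0]], "hand": [0.6,0.6,0.6,0.6,0.6,0.6,0.6]}}

```text
clock: 21.4
ee_pos: [0.4659, -0.3788, 0.2697]
tcp_rot: [0.707, -0.036, -0.706, -0.035]
contact_force: [-0.4, 0.6, 0.4]
width: 0.0343
```

```bash
python3 -c "
from h import *
st();save('wrist','w17',s=1)"
```

```text
t 21.4 pos [ 465.9 -378.8  269.7] yaw_y -95.82 xax [ 0.0015 -0.0015 -1.    ] w 34.3 F [-0.4  0.6  0.4] q [-0.74  0.34  1.34 -0.    1.45  0.93]
```

View pics/w17.png

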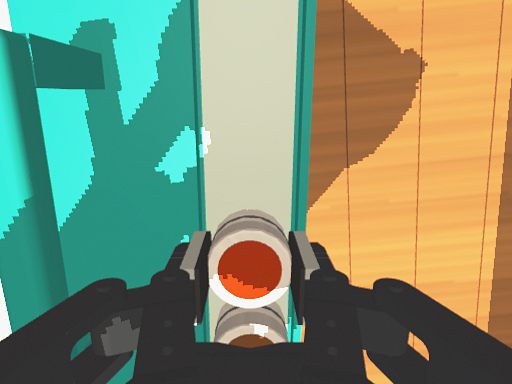

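>>> {"name": "move_arm", "arguments": {"translation": [[0,0,-1],[0,0,-2.5],[0,0,-3.5],[0,0,-4.5],[0,0,-4.5]], "turn": [[0,0,0],[0,0,0],[0,0,0],[0,0,0],[0,0,0]], "hand": [0.6,0.6,0.6,0.6,0.6]}}

```text
clock: 21.87
ee_pos: [0.4656, -0.3787, 0.2661]
tcp_rot: [0.707, -0.036, -0.706, -0.036]
contact_force: [-4.6, 4.8, 11.2]
width: 0.0342
```

```bash
python3 -c "
from h import *
st()"
```

```text
t 21.87 pos [ 465.6 -378.7  266.1] yaw_y -95.83 xax [ 0.0011 -0.0012 -1.    ] w 34.2 F [-4.6  4.8 11.2] q [-0.74  0.34  1.35 -0.    1.45  0.93]
```

Contact (11 N). Release and go up, then toward the orange tin.

>>> {"name": "move_arm", "arguments": {"translation": [[0,0,0.5],[0,0,1],[0,0,2],[0,0,10],[0,0,35],[0,0,70],[0,0,100],[6,12,115]], "turn": [[0,0,0],[0,0,0],[0,0,0],[0,0,0],[0,0,0],[0,0,0],[0,0,0],[0,0,0]], "hand": [0.1,-0.05,-0.05,-0.05,-0.05,-0.05,-0.05,-0.05]}}

```text
clock: 22.53
ee_pos: [0.4709, -0.3679, 0.384]
tcp_rot: [0.708, -0.038, -0.705, -0.035]
contact_force: [0.7, 0.2, 0.2]
width: 0.045
```

```bash
python3 -c "
from h import *
st();save('wrist','w18');save('top','t18',(200,110,440,270),3.3)"
```

```text
t 22.53 pos [ 470.9 -367.9  384. ] yaw_y -95.95 xax [ 0.0043 -0.005  -1.    ] w 45.0 F [0.7 0.2 0.2] q [-0.72  0.26  1.21 -0.    1.66  0.95]
```

View pics/w18.png

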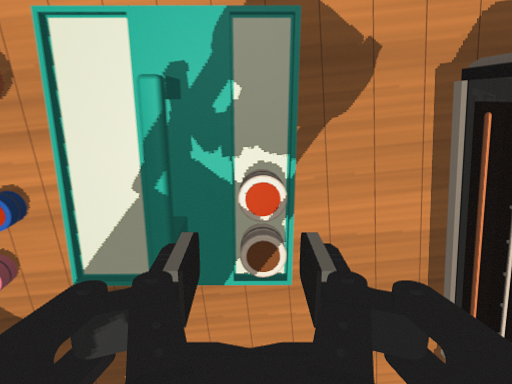

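View pics/t18.png

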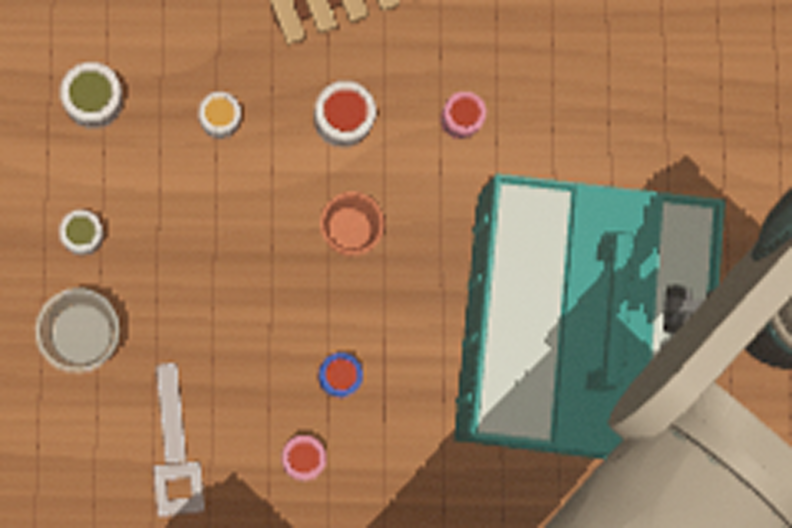

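>>> {"name": "move_arm", "arguments": {"translation": [[8,14,0],[24,43,0],[42,74,0],[60,105,0],[78,136,0],[96,168,0],[114,200,0],[132,232,0]], "turn": [[0,0,0],[0,0,0],[0,0,0],[0,0,0],[0,0,0],[0,0,0],[0,0,0],[0,0,0]], "hand": [-0.3,-0.3,-0.3,-0.3,-0.3,-0.3,-0.3,-0.3]}}

```text
clock: 23.3
ee_pos: [0.6041, -0.1333, 0.3771]
tcp_rot: [-0.705, 0.036, 0.707, 0.036]
contact_force: [1.1, -0.3, 1.4]
width: 0.0556
```

>>> {"name": "move_arm", "arguments": {"translation": [[18,32,-10],[36,64,-25],[54,96,-45],[70,124,-70],[76,132,-95],[76,132,-100],[76,132,-100],[76,132,-100]], "turn": [[0,0,0],[0,0,0],[0,0,0],[0,0,0],[0,0,0],[0,0,0],[0,0,0],[0,0,0]], "hand": [-0.3,-0.3,-0.3,-0.3,-0.3,-0.3,-0.3,-0.3]}}

```text
clock: 23.97
ee_pos: [0.6794, -0.0039, 0.2791]
tcp_rot: [-0.706, 0.037, 0.706, 0.036]
contact_force: [0.1, -0.3, 0.7]
width: 0.0556
```

```bash
python3 -c "
from h import *
st();p=robot.camera_params('wrist');save('wrist','w19',s=1.5)
for X in((.6787,-.0036,.028),): print(np.array(proj('wrist',X,p))*1.5)"
```

```text
t 23.97 pos [679.4  -3.9 279.1] yaw_y -95.89 xax [-4.e-04 -5.e-04 -1.e+00] w 55.6 F [ 0.1 -0.3  0.7] q [-0.06  0.55  1.05 -0.    1.54  1.61]
[373.18673792 299.98388754]
```

View pics/w19.png

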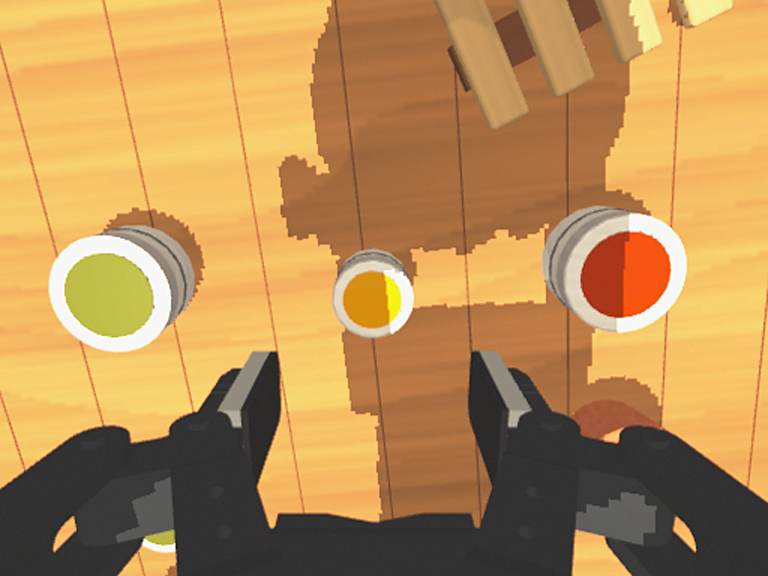

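>>> {"name": "move_arm", "arguments": {"translation": [[0,0,-35],[0,0,-65],[0,0,-85],[0,0,-94],[0,0,-95],[0,0,-95],[0,0,-95],[0,0,-95]], "turn": [[0,0,0],[0,0,0],[0,0,0],[0,0,0],[0,0,0],[0,0,0],[0,0,0],[0,0,0]], "hand": [-0.3,-0.3,-0.3,-0.3,-0.3,0,0.3,0.6]}}

```text
clock: 24.68
ee_pos: [0.6804, -0.003, 0.187]
tcp_rot: [0.708, -0.036, -0.704, -0.036]
contact_force: [-0.6, -0.3, 5.1]
width: 0.0344
```

>>> {"name": "move_arm", "arguments": {"translation": [[0,0,0],[0,0,0],[0,0,0],[0,0,5],[0,0,20],[0,0,50],[0,0,85],[0,0,120]], "turn": [[0,0,0],[0,0,0],[0,0,0],[0,0,0],[0,0,0],[0,0,0],[0,0,0],[0,0,0]], "hand": [0.6,0.6,0.6,0.6,0.6,0.6,0.6,0.6]}}

```text
clock: 25.35
ee_pos: [0.6792, -0.0025, 0.306]
tcp_rot: [-0.706, 0.036, 0.706, 0.036]
contact_force: [1.7, 0.3, -1.0]
width: 0.0344
```

```bash
python3 -c "
from h import *
st();save('wrist','w20',s=1)"
```

```text
t 25.35 pos [679.2  -2.5 306. ] yaw_y -95.81 xax [-6.e-04 -0.e+00 -1.e+00] w 34.4 F [ 1.7  0.3 -1. ] q [-0.06  0.54  1.02 -0.    1.59  1.61]
```

View pics/w20.png

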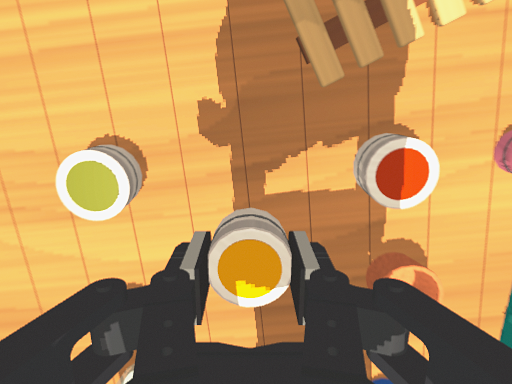

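>>> {"name": "move_arm", "arguments": {"translation": [[-5,-10,30],[-15,-33,55],[-28,-64,68],[-42,-96,70],[-56,-128,70],[-70,-160,70],[-84,-193,70],[-98,-226,70]], "turn": [[0,0,0],[0,0,0],[0,0,0],[0,0,0],[0,0,0],[0,0,0],[0,0,0],[0,0,0]], "hand": [0.6,0.6,0.6,0.6,0.6,0.6,0.6,0.6]}}

```text
clock: 26.07
ee_pos: [0.5805, -0.2298, 0.3752]
tcp_rot: [0.707, -0.036, -0.706, -0.036]
contact_force: [0.8, -0.3, 0.2]
width: 0.0346
```

>>> {"name": "move_arm", "arguments": {"translation": [[-14,-33,0],[-28,-66,0],[-42,-99,0],[-56,-130,0],[-67,-150,-5],[-68,-154.5,-40],[-68,-154.5,-65],[-68,-154.5,-65]], "turn": [[0,0,0],[0,0,0],[0,0,0],[0,0,0],[0,0,0],[0,0,0],[0,0,0],[0,0,0]], "hand": [0.6,0.6,0.6,0.6,0.6,0.6,0.6,0.6]}}

```text
clock: 26.73
ee_pos: [0.5123, -0.3831, 0.3031]
tcp_rot: [-0.703, 0.034, 0.709, 0.038]
contact_force: [-0.6, 0.6, -1.4]
width: 0.0341
```

```bash
python3 -c "
from h import *
st();save('wrist','w21',s=1)"
```

```text
t 26.73 pos [ 512.3 -383.1  303.1] yaw_y -95.9 xax [-0.0074  0.0063 -1.    ] w 34.1 F [-0.6  0.6 -1.4] q [-0.7   0.43  1.17  0.    1.56  0.97]
```

View pics/w21.png

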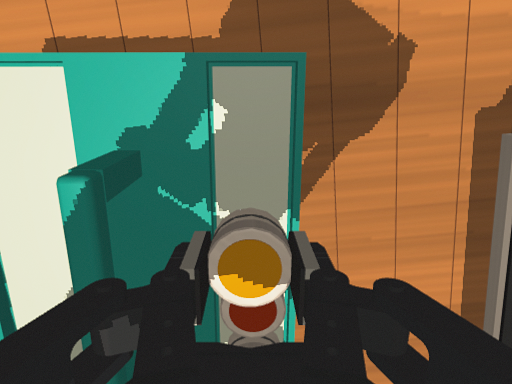

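>>> {"name": "move_arm", "arguments": {"translation": [[0,0,-10],[0,0,-25],[0,0,-36],[0,0,-40],[0,0,-42],[0,0,-43],[0,0,-44],[0,0,-44]], "turn": [[0,0,0],[0,0,0],[0,0,0],[0,0,0],[0,0,0],[0,0,0],[0,0,0],[0,0,0]], "hand": [0.6,0.6,0.6,0.6,0.6,0.6,0.6,0.6]}}

```text
clock: 27.45
ee_pos: [0.5138, -0.3832, 0.266]
tcp_rot: [0.707, -0.036, -0.706, -0.036]
contact_force: [-0.5, -0.3, 1.8]
width: 0.0341
```

```bash
python3 -c "
from h import *
st()"
```

```text
t 27.45 pos [ 513.8 -383.2  266. ] yaw_y -95.82 xax [ 0.0013 -0.001  -1.    ] w 34.1 F [-0.5 -0.3  1.8] q [-0.7   0.46  1.21  0.    1.48  0.97]
```

>>> {"name": "move_arm", "arguments": {"translation": [[0,0,-1],[0,0,-1.5],[0,0,-1.5],[0,0,-1.5]], "turn": [[0,0,0],[0,0,0],[0,0,0],[0,0,0]], "hand": [0.6,0.6,0.6,0.6]}}

```text
clock: 27.78
ee_pos: [0.5137, -0.3832, 0.2659]
tcp_rot: [0.707, -0.036, -0.706, -0.035]
contact_force: [-4.1, 3.4, 10.9]
width: 0.0348
```

>>> {"name": "move_arm", "arguments": {"translation": [[0,0,0.5],[0,0,1],[0,0,2],[0,0,10],[0,0,35],[0,0,70],[0,0,100],[0,12,115]], "turn": [[0,0,0],[0,0,0],[0,0,0],[0,0,0],[0,0,0],[0,0,0],[0,0,0],[0,0,0]], "hand": [0.1,-0.05,-0.05,-0.05,-0.05,-0.05,-0.05,-0.05]}}

```text
clock: 28.45
ee_pos: [0.5132, -0.3723, 0.3836]
tcp_rot: [0.708, -0.038, -0.704, -0.035]
contact_force: [0.3, 0.6, 0.7]
width: 0.045
```

```bash
python3 -c "
from h import *
st();save('wrist','w22');save('top','t22',(200,110,440,270),3.3)"
```

```text
t 28.45 pos [ 513.2 -372.3  383.6] yaw_y -95.93 xax [ 0.0049 -0.0049 -1.    ] w 45.0 F [0.3 0.6 0.7] q [-0.69  0.37  1.08 -0.    1.69  0.99]
```

View pics/w22.png

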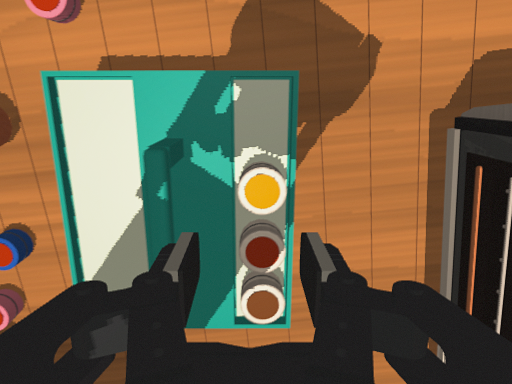

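View pics/t22.png

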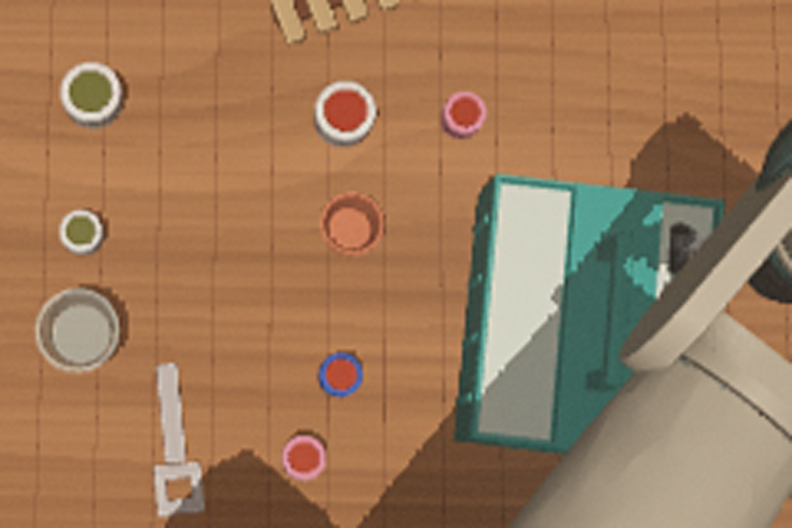

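>>> {"name": "move_arm", "arguments": {"translation": [[2,15,0],[6,48,0],[10,86,0],[15,124,0],[19,162,0],[24,200,0],[28,238,0],[33,276,0]], "turn": [[0,0,0],[0,0,0],[0,0,0],[0,0,0],[0,0,0],[0,0,0],[0,0,0],[0,0,0]], "hand": [-0.3,-0.3,-0.3,-0.3,-0.3,-0.3,-0.3,-0.3]}}

```text
clock: 29.22
ee_pos: [0.5463, -0.0936, 0.3769]
tcp_rot: [-0.705, 0.036, 0.707, 0.036]
contact_force: [1.1, -0.2, -0.7]
width: 0.0555
```

>>> {"name": "move_arm", "arguments": {"translation": [[5,38,0],[10,76,0],[15,114,-10],[20,152,-25],[24,190,-45],[26,210,-75],[26,211,-100],[26,211,-100]], "turn": [[0,0,0],[0,0,0],[0,0,0],[0,0,0],[0,0,0],[0,0,0],[0,0,0],[0,0,0]], "hand": [-0.3,-0.3,-0.3,-0.3,-0.3,-0.3,-0.3,-0.3]}}

```text
clock: 29.88
ee_pos: [0.5709, 0.117, 0.2705]
tcp_rot: [-0.702, 0.036, 0.711, 0.034]
contact_force: [-1.6, -0.3, -1.1]
width: 0.0557
```

```bash
python3 -c "
from h import *
robot.grab_frame('top')
st();p=robot.camera_params('wrist');save('wrist','w23',s=1.5)
for X in((.5727,.1152,.028),): print(np.array(proj('wrist',X,p))*1.5)"
```

```text
t 29.93 pos [571.7 116.  274. ] yaw_y -95.76 xax [-0.0083 -0.0015 -1.    ] w 55.2 F [0.1 0.1 0.9] q [ 0.14  0.29  1.39 -0.    1.46  1.81]
[374.38809927 295.2927659 ]
```

View pics/w23.png

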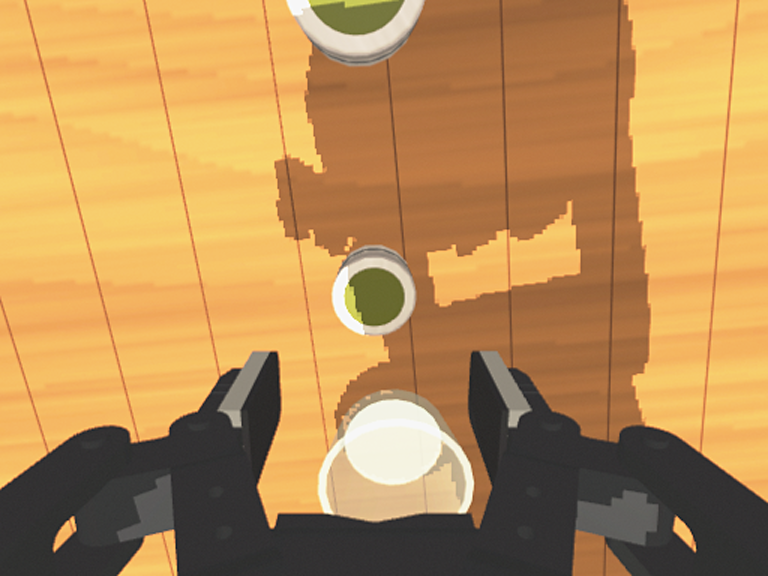

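>>> {"name": "move_arm", "arguments": {"translation": [[0,0,-30],[0,0,-60],[0,0,-82],[0,0,-92],[0,0,-95],[0,0,-95],[0,0,-95],[0,0,-95]], "turn": [[0,0,0],[0,0,0],[0,0,0],[0,0,0],[0,0,0],[0,0,0],[0,0,0],[0,0,0]], "hand": [-0.3,-0.3,-0.3,-0.3,-0.3,0,0.3,0.6]}}

```text
clock: 30.65
ee_pos: [0.5735, 0.1158, 0.1857]
tcp_rot: [0.708, -0.036, -0.705, -0.036]
contact_force: [2.6, -0.1, 6.7]
width: 0.0345
```

>>> {"name": "move_arm", "arguments": {"translation": [[0,0,0],[0,0,0],[0,0,0],[0,0,5],[0,0,20],[0,0,50],[0,0,85],[0,0,120]], "turn": [[0,0,0],[0,0,0],[0,0,0],[0,0,0],[0,0,0],[0,0,0],[0,0,0],[0,0,0]], "hand": [0.6,0.6,0.6,0.6,0.6,0.6,0.6,0.6]}}

```text
clock: 31.32
ee_pos: [0.5722, 0.1159, 0.3045]
tcp_rot: [-0.706, 0.036, 0.707, 0.036]
contact_force: [0.1, -0.6, -0.4]
width: 0.0344
```

```bash
python3 -c "
from h import *
st();save('wrist','w24',s=1)"
```

```text
t 31.32 pos [572.2 115.9 304.5] yaw_y -95.82 xax [-1.4e-03 -2.0e-04 -1.0e+00] w 34.4 F [ 0.1 -0.6 -0.4] q [0.14 0.27 1.36 0.   1.51 1.81]
```

View pics/w24.png

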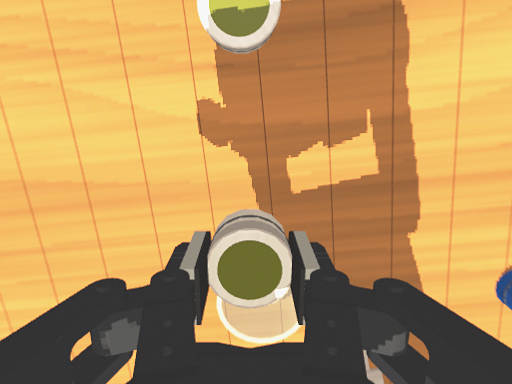

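>>> {"name": "move_arm", "arguments": {"translation": [[0,-8,30],[-1,-30,55],[-2,-62,68],[-3,-98,70],[-3,-135,70],[-4,-172,70],[-5,-209,70],[-6,-246,70]], "turn": [[0,0,0],[0,0,0],[0,0,0],[0,0,0],[0,0,0],[0,0,0],[0,0,0],[0,0,0]], "hand": [0.6,0.6,0.6,0.6,0.6,0.6,0.6,0.6]}}

```text
clock: 32.03
ee_pos: [0.5661, -0.1317, 0.3737]
tcp_rot: [0.706, -0.036, -0.706, -0.036]
contact_force: [0.5, 0.3, -0.5]
width: 0.0348
```

>>> {"name": "move_arm", "arguments": {"translation": [[-1,-37,0],[-2,-74,0],[-3,-111,0],[-4,-148,0],[-4,-185,0],[-5,-222,0],[-5,-250,0],[-5,-258,-5]], "turn": [[0,0,0],[0,0,0],[0,0,0],[0,0,0],[0,0,0],[0,0,0],[0,0,0],[0,0,0]], "hand": [0.6,0.6,0.6,0.6,0.6,0.6,0.6,0.6]}}

```text
clock: 32.7
ee_pos: [0.5603, -0.3922, 0.3687]
tcp_rot: [0.706, -0.038, -0.706, -0.037]
contact_force: [-0.3, 0.4, -0.8]
width: 0.0343
```

>>> {"name": "move_arm", "arguments": {"translation": [[0,0,-25],[0,0,-50],[0,0,-65],[0,0,-70],[0,0,-70],[0,0,-70]], "turn": [[0,0,0],[0,0,0],[0,0,0],[0,0,0],[0,0,0],[0,0,0]], "hand": [0.6,0.6,0.6,0.6,0.6,0.6]}}

```text
clock: 33.2
ee_pos: [0.5619, -0.3878, 0.2994]
tcp_rot: [0.707, -0.036, -0.706, -0.035]
contact_force: [0.6, -0.2, 0.1]
width: 0.0342
```

```bash
python3 -c "
from h import *
st();save('wrist','w25',s=1)"
```

```text
t 33.2 pos [ 561.9 -387.8  299.4] yaw_y -95.8 xax [ 1.1e-03 -8.0e-04 -1.0e+00] w 34.2 F [ 0.6 -0.2  0.1] q [-0.66  0.55  1.01  0.    1.58  1.01]
```

View pics/w25.png

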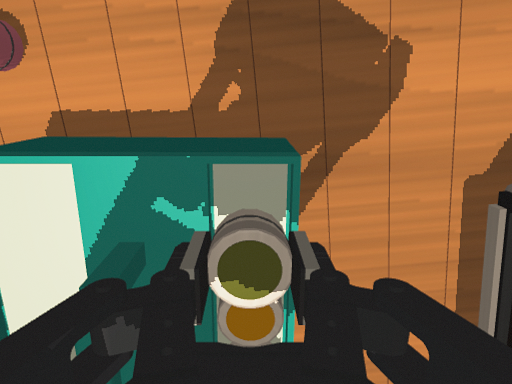

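>>> {"name": "move_arm", "arguments": {"translation": [[0,0,-10],[0,0,-20],[0,0,-27],[0,0,-31],[0,0,-33],[0,0,-34],[0,0,-35],[0,0,-35]], "turn": [[0,0,0],[0,0,0],[0,0,0],[0,0,0],[0,0,0],[0,0,0],[0,0,0],[0,0,0]], "hand": [0.6,0.6,0.6,0.6,0.6,0.6,0.6,0.6]}}

```text
clock: 33.92
ee_pos: [0.5615, -0.3881, 0.2648]
tcp_rot: [0.706, -0.036, -0.706, -0.036]
contact_force: [-3.6, 2.7, 6.3]
width: 0.0342
```

```bash
python3 -c "
from h import *
st()"
```

```text
t 33.92 pos [ 561.5 -388.1  264.8] yaw_y -95.83 xax [ 3.e-04 -4.e-04 -1.e+00] w 34.2 F [-3.6  2.7  6.3] q [-0.66  0.57  1.05 -0.    1.52  1.01]
```

In contact; release, then on toward the large red tin.

>>> {"name": "move_arm", "arguments": {"translation": [[0,0,0],[0,0,0.5],[0,0,2],[0,0,10],[0,0,35],[0,0,70],[0,0,100],[0,12,115]], "turn": [[0,0,0],[0,0,0],[0,0,0],[0,0,0],[0,0,0],[0,0,0],[0,0,0],[0,0,0]], "hand": [0.1,-0.05,-0.05,-0.05,-0.05,-0.05,-0.05,-0.05]}}

```text
clock: 34.58
ee_pos: [0.5611, -0.3772, 0.3837]
tcp_rot: [0.708, -0.038, -0.704, -0.035]
contact_force: [-0.9, 0.1, 1.0]
width: 0.0448
```

```bash
python3 -c "
from h import *
st();save('wrist','w26');save('top','t26',(200,110,440,270),3.3)"
```

```text
t 34.58 pos [ 561.1 -377.2  383.7] yaw_y -95.94 xax [ 0.0054 -0.0049 -1.    ] w 44.8 F [-0.9  0.1  1. ] q [-0.65  0.49  0.92 -0.    1.72  1.03]
```

View pics/w26.png

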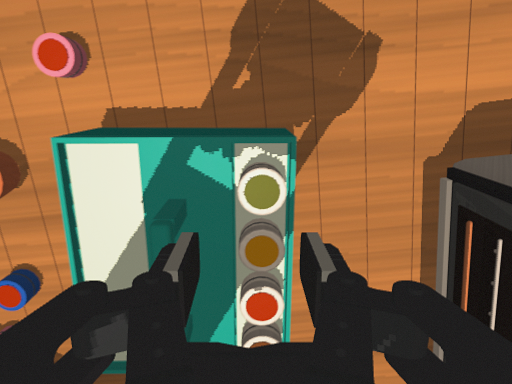

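View pics/t26.png

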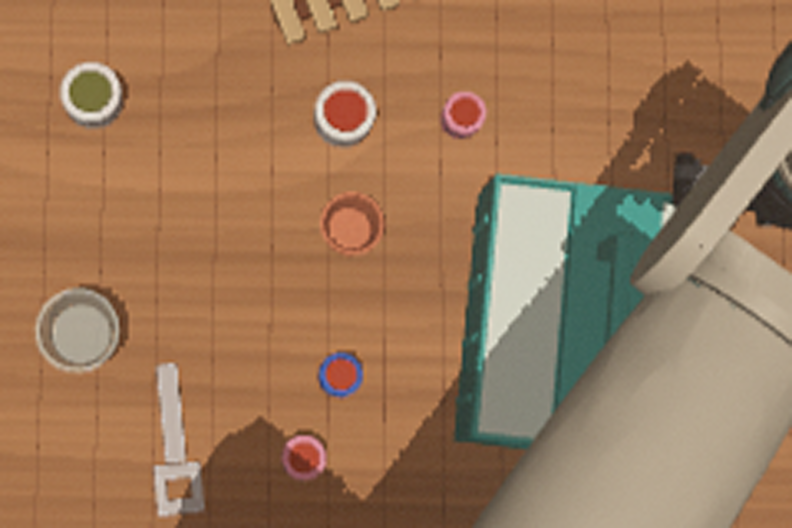

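>>> {"name": "move_arm", "arguments": {"translation": [[6,13,0],[18,40,0],[33,72,0],[48,104,0],[63,138,0],[78,172,0],[93,206,0],[106,235,0]], "turn": [[0,0,0],[0,0,0],[0,0,0],[0,0,0],[0,0,0],[0,0,0],[0,0,0],[0,0,0]], "hand": [-0.3,-0.6,-0.75,-0.75,-0.75,-0.75,-0.75,-0.75]}}

```text
clock: 35.35
ee_pos: [0.6683, -0.1375, 0.3749]
tcp_rot: [-0.705, 0.035, 0.708, 0.036]
contact_force: [0.1, 0.7, -0.0]
width: 0.0747
```

>>> {"name": "move_arm", "arguments": {"translation": [[11,22,-10],[13,28,-40],[13,28,-70],[13,28,-95],[13,28,-100],[13,28,-100],[13,28,-100]], "turn": [[0,0,0],[0,0,0],[0,0,0],[0,0,0],[0,0,0],[0,0,0],[0,0,0]], "hand": [-0.75,-0.75,-0.75,-0.75,-0.75,-0.75,-0.75]}}

```text
clock: 35.93
ee_pos: [0.6806, -0.1128, 0.2783]
tcp_rot: [-0.706, 0.036, 0.706, 0.036]
contact_force: [0.3, 0.3, -0.7]
width: 0.0747
```

```bash
python3 -c "
from h import *
st();p=robot.camera_params('wrist');save('wrist','w27',s=1.5)
for X in((.6805,-.1119,.034),): print(np.array(proj('wrist',X,p))*1.5)"
```

```text
t 35.93 pos [ 680.6 -112.8  278.3] yaw_y -95.82 xax [-6.e-04  1.e-04 -1.e+00] w 74.7 F [ 0.3  0.3 -0.7] q [-0.22  0.58  1.   -0.    1.55  1.45]
[372.11926995 303.40634623]
```

View pics/w27.png

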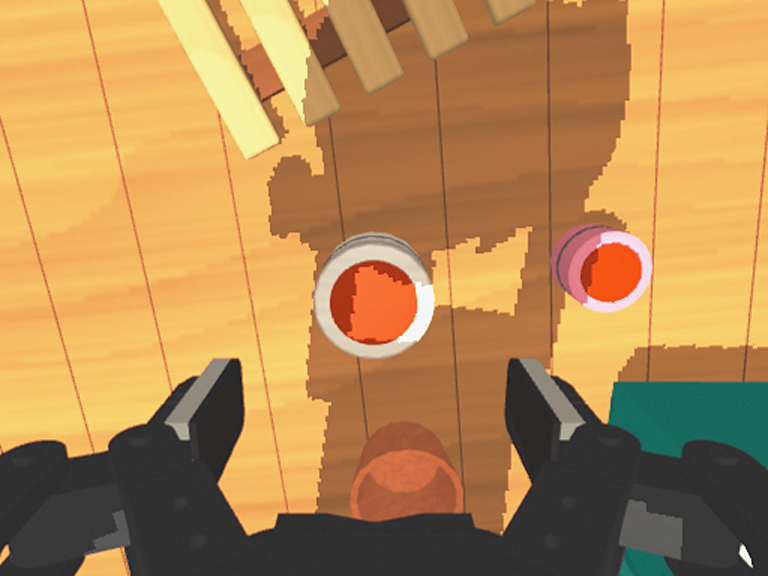

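>>> {"name": "move_arm", "arguments": {"translation": [[0,0,-35],[0,0,-65],[0,0,-85],[0,0,-94],[0,0,-96],[0,0,-96],[0,0,-96],[0,0,-96]], "turn": [[0,0,0],[0,0,0],[0,0,0],[0,0,0],[0,0,0],[0,0,0],[0,0,0],[0,0,0]], "hand": [-0.75,-0.75,-0.75,-0.75,-0.75,-0.5,-0.2,0.1], "force": 50}}

```text
clock: 36.65
ee_pos: [0.6815, -0.1134, 0.1858]
tcp_rot: [0.708, -0.036, -0.704, -0.036]
contact_force: [0.2, 0.2, -0.2]
width: 0.0504
```

>>> {"name": "move_arm", "arguments": {"translation": [[0,0,0],[0,0,0],[0,0,0],[0,0,5],[0,0,20],[0,0,50],[0,0,85],[0,0,120]], "turn": [[0,0,0],[0,0,0],[0,0,0],[0,0,0],[0,0,0],[0,0,0],[0,0,0],[0,0,0]], "hand": [0.2,0.2,0.2,0.2,0.2,0.2,0.2,0.2]}}

```text
clock: 37.32
ee_pos: [0.6802, -0.1131, 0.3044]
tcp_rot: [-0.706, 0.036, 0.706, 0.036]
contact_force: [1.1, -1.1, -0.3]
width: 0.0504
```

```bash
python3 -c "
from h import *
st();save('wrist','w28',s=1);save('scene','s28',s=1.5)"
```

```text
t 37.32 pos [ 680.2 -113.1  304.4] yaw_y -95.83 xax [-7.e-04  1.e-04 -1.e+00] w 50.4 F [ 1.1 -1.1 -0.3] q [-0.22  0.57  0.98 -0.    1.6   1.45]
```

View pics/w28.png

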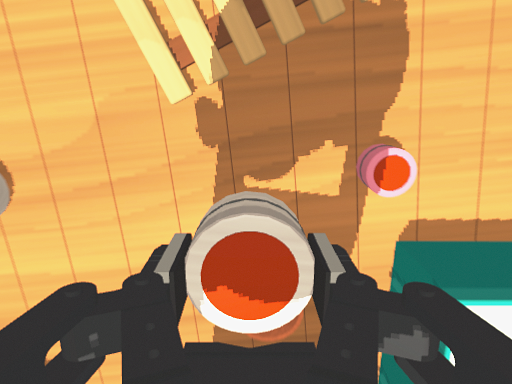

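View pics/s28.png

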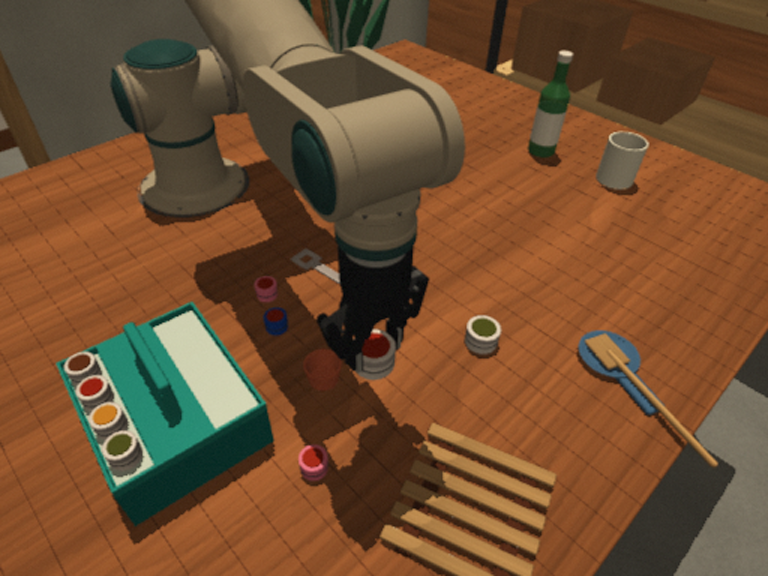

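>>> {"name": "move_arm", "arguments": {"translation": [[-8,-9,15],[-25,-28,25],[-48,-53,30],[-72,-80,30],[-97,-107,30],[-118,-131,25],[-131,-145,15],[-133,-147,5]], "turn": [[0,0,0],[0,0,0],[0,0,0],[0,0,0],[0,0,0],[0,0,0],[0,0,0],[0,0,0]], "hand": [0.2,0.2,0.2,0.2,0.2,0.2,0.2,0.2]}}

```text
clock: 38.08
ee_pos: [0.5455, -0.2628, 0.3085]
tcp_rot: [0.707, -0.038, -0.706, -0.037]
contact_force: [-0.3, -0.2, -1.8]
width: 0.0506
```

>>> {"name": "move_arm", "arguments": {"translation": [[0,0,-5],[0,0,-10],[0,0,-10],[0,0,-10]], "turn": [[0,0,0],[0,0,0],[0,0,0],[0,0,0]], "hand": [0.2,0.2,0.2,0.2]}}

```text
clock: 38.42
ee_pos: [0.5483, -0.2592, 0.2972]
tcp_rot: [-0.706, 0.035, 0.706, 0.035]
contact_force: [1.2, -0.6, -0.9]
width: 0.0505
```

```bash
python3 -c "
from h import *
st();save('wrist','w29',s=1)"
```

```text
t 38.42 pos [ 548.3 -259.2  297.2] yaw_y -95.73 xax [-2.e-04  3.e-04 -1.e+00] w 50.5 F [ 1.2 -0.6 -0.9] q [-0.5   0.34  1.29  0.    1.51  1.17]
```

View pics/w29.png

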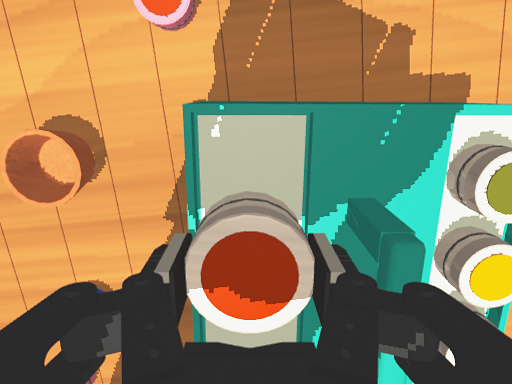

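>>> {"name": "move_arm", "arguments": {"translation": [[0,0,-10],[0,0,-20],[0,0,-27],[0,0,-30],[0,0,-32],[0,0,-33],[0,0,-34],[0,0,-34]], "turn": [[0,0,0],[0,0,0],[0,0,0],[0,0,0],[0,0,0],[0,0,0],[0,0,0],[0,0,0]], "hand": [0.2,0.2,0.2,0.2,0.2,0.2,0.2,0.2]}}

```text
clock: 39.13
ee_pos: [0.5488, -0.2582, 0.2654]
tcp_rot: [0.708, -0.035, -0.705, -0.035]
contact_force: [-0.7, 14.4, 13.0]
width: 0.05
```

```bash
python3 -c "
from h import *
st();save('wrist','w30',s=1)"
```

```text
t 39.13 pos [ 548.8 -258.2  265.4] yaw_y -95.68 xax [ 4.2e-03  4.0e-04 -1.0e+00] w 50.0 F [-0.7 14.4 13. ] q [-0.5   0.36  1.33  0.    1.45  1.17]
```

View pics/w30.png

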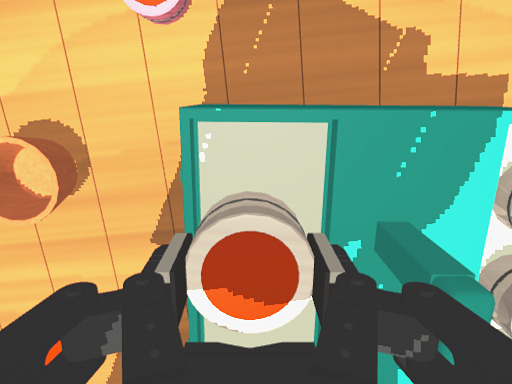

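>>> {"name": "move_arm", "arguments": {"translation": [[0,0,5],[0,1,20],[0,2,45],[0,2,75],[0,2,100],[0,2,110],[0,2,110],[0,2,110]], "turn": [[0,0,0],[0,0,0],[0,0,0],[0,0,0],[0,0,7],[0,0,14],[0,0,21],[0,0,28]], "hand": [0.2,0.2,0.2,0.2,0.2,0.2,0.2,0.2]}}

```text
clock: 39.85
ee_pos: [0.5477, -0.2581, 0.3734]
tcp_rot: [0.694, 0.138, -0.693, 0.138]
contact_force: [-0.2, 0.2, -0.2]
width: 0.05
```

>>> {"name": "move_arm", "arguments": {"translation": [[0,0,0],[0,0,0],[0,0,0],[0,0,0],[0,0,0],[0,0,0],[0,0,0],[0,0,0]], "turn": [[0,0,7],[0,0,14],[0,0,21],[0,0,28],[0,0,35],[0,0,42],[0,0,49],[0,0,56]], "hand": [0.2,0.2,0.2,0.2,0.2,0.2,0.2,0.2]}}

```text
clock: 40.52
ee_pos: [0.5477, -0.2581, 0.3719]
tcp_rot: [-0.547, -0.448, 0.548, -0.447]
contact_force: [0.0, 0.2, -0.5]
width: 0.0497
```

>>> {"name": "move_arm", "arguments": {"translation": [[0,0,0],[0,0,0],[0,0,0],[0,0,0]], "turn": [[0,0,6],[0,0,6],[0,0,6],[0,0,6]], "hand": [0.2,0.2,0.2,0.2]}}

```text
clock: 40.85
ee_pos: [0.5476, -0.2581, 0.3726]
tcp_rot: [-0.525, -0.473, 0.526, -0.473]
contact_force: [-0.7, -0.4, -1.6]
width: 0.05
```

```bash
python3 -c "
from h import *
st();p=robot.camera_params('wrist');save('wrist','w31',s=1.5);save('scene','s31',s=1.5);save('top','t31',(300,120,440,270),4)"
```

```text
t 40.85 pos [ 547.6 -258.1  372.6] yaw_y -6.0 xax [-6.e-04  4.e-04 -1.e+00] w 50.0 F [-0.7 -0.4 -1.6] q [-0.5   0.29  1.2   0.    1.65 -0.4 ]
```

View pics/w31.png

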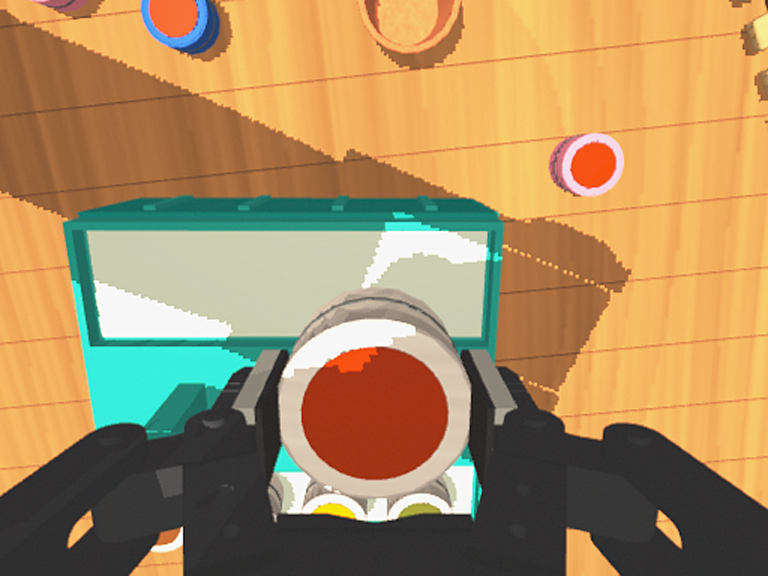

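View pics/s31.png

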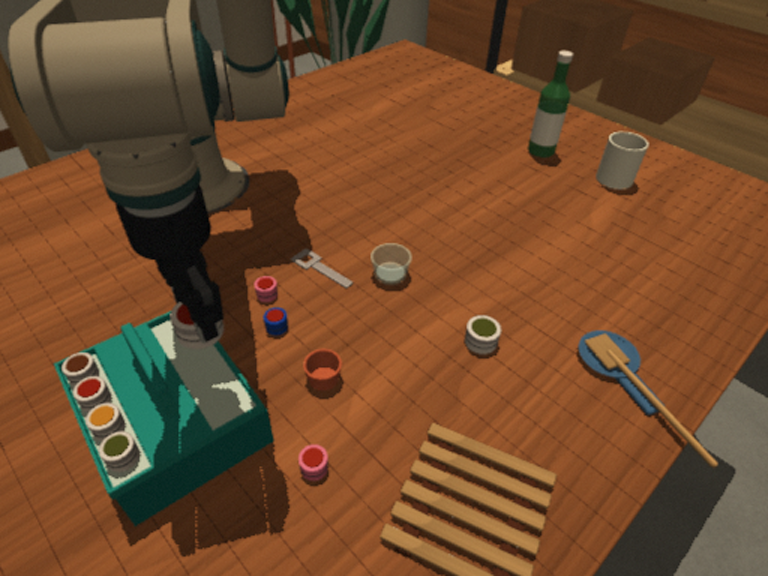

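View pics/t31.png

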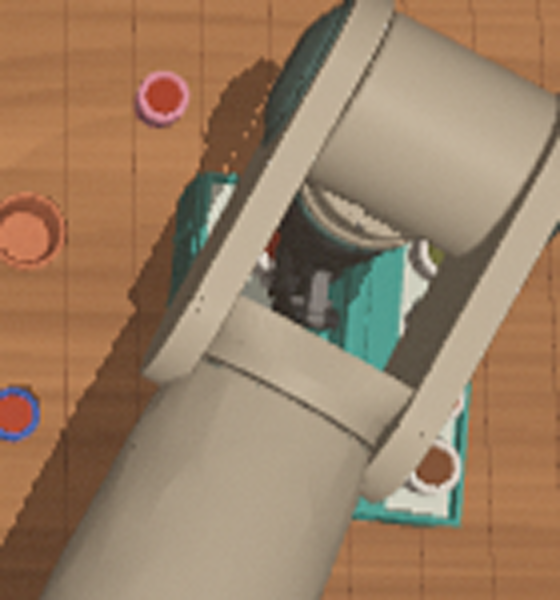

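```bash
python3 -c "
from h import *
p=robot.camera_params('wrist');print(robot.sense()['ee_pos'])
for f,pts,z in (('up',[(66,222),(502,226)],.089),('floor',[(88,231),(487,231),(103,337),(487,337)],.079)):
  P=np.array([ray('wrist',*cp(u,v,0,0,1.5),z,p)[:2]*1000 for u,v in pts]);print(f,P)
a=np.radians(-5.9)
for (x,y,z) in [(-109,94,89),(109,94,89),(-105,28,79),(105,28,79)]:
  print(round(496.3+x*np.cos(a)-y*np.sin(a),1),round(-314+x*np.sin(a)+y*np.cos(a),1))
im=cv2.imread('pics/w31_raw.png');cv2.imwrite('pics/w31c.png',cv2.resize(im[120:260,30:350],None,fx=2.5,fy=2.5,interpolation=cv2.INTER_CUBIC))
im=cv2.imread('pics/s31_raw.png');cv2.imwrite('pics/s31c.png',cv2.resize(im[200:350,30:190],None,fx=5,fy=4.9,interpolation=cv2.INTER_CUBIC)[:600])
"
```

```text
[ 0.54761247 -0.25815895  0.37301802]
up [[ 399.26579158 -212.93431057]
 [ 613.43079096 -237.07885715]]
floor [[ 403.21445803 -219.50262125]
 [ 607.95731171 -240.67451368]
 [ 396.83353173 -277.47477356]
 [ 605.31362313 -299.01165576]]
397.5 -209.3
614.4 -231.7
394.7 -275.4
603.6 -296.9
```

View pics/w31c.png

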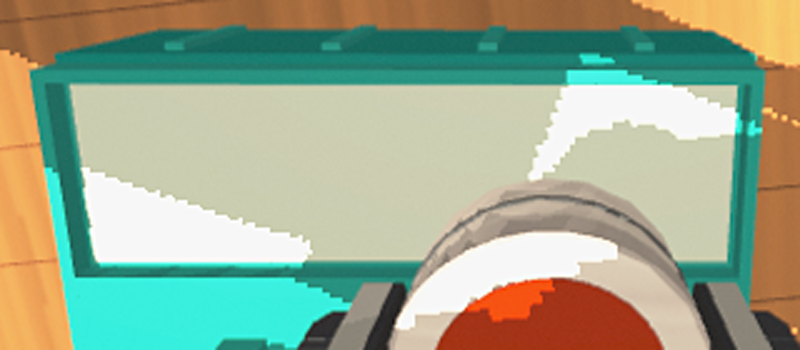

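View pics/s31c.png

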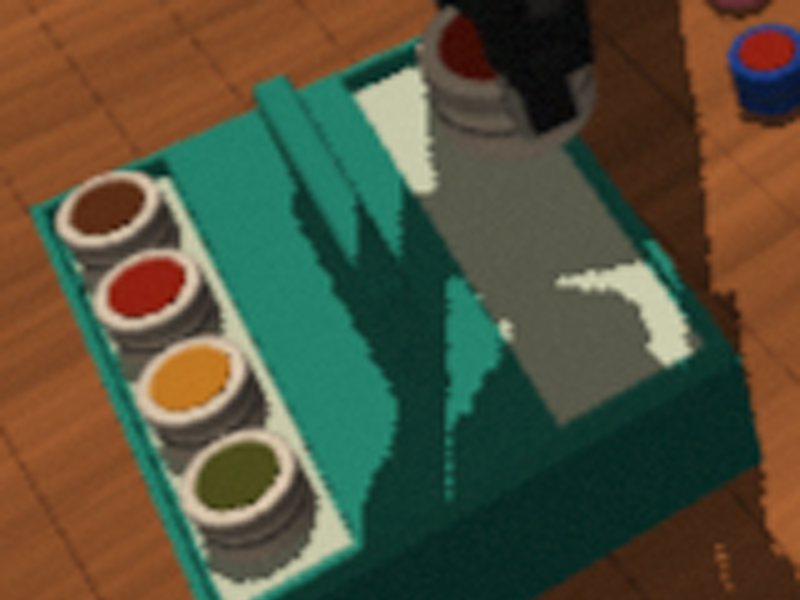

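>>> {"name": "move_arm", "arguments": {"translation": [[0,-2,-15],[0,-4,-40],[0,-4,-65],[0,-4,-78],[0,-4,-80],[0,-4,-80],[0,-4,-80]], "turn": [[0,0,0],[0,0,0],[0,0,0],[0,0,0],[0,0,0],[0,0,0],[0,0,0]], "hand": [0.2,0.2,0.2,0.2,0.2,0.2,0.2]}}

```text
clock: 41.58
ee_pos: [0.5479, -0.2623, 0.2949]
tcp_rot: [0.525, 0.473, -0.525, 0.475]
contact_force: [-0.2, 0.7, 0.2]
width: 0.0499
```

```bash
python3 -c "
from h import *
st();p=robot.camera_params('wrist');save('wrist','w32',s=1.5)
for f,pts,z in (('floor',[],.079),): pass
"
```

```text
t 41.58 pos [ 547.9 -262.3  294.9] yaw_y -5.84 xax [ 0.0022 -0.0011 -1.    ] w 49.9 F [-0.2  0.7  0.2] q [-0.51  0.34  1.29  0.    1.51 -0.41]
```

View pics/w32.png

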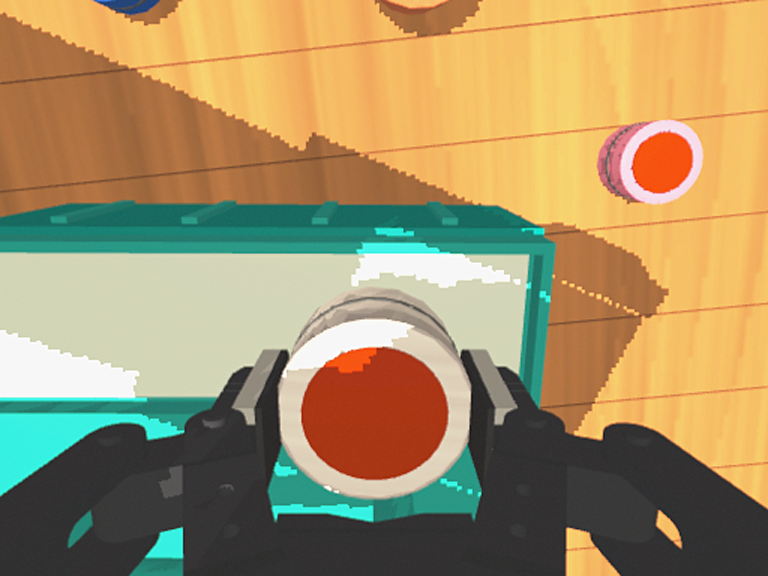

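>>> {"name": "move_arm", "arguments": {"translation": [[0,0,-8],[0,0,-16],[0,0,-22],[0,0,-25],[0,0,-27],[0,0,-28],[0,0,-28],[0,0,-28]], "turn": [[0,0,0],[0,0,0],[0,0,0],[0,0,0],[0,0,0],[0,0,0],[0,0,0],[0,0,0]], "hand": [0.2,0.2,0.2,0.2,0.2,0.2,0.2,0.2]}}

```text
clock: 42.3
ee_pos: [0.5477, -0.2622, 0.2655]
tcp_rot: [0.525, 0.474, -0.525, 0.474]
contact_force: [-0.0, -0.0, -0.4]
width: 0.0499
```

```bash
python3 -c "
from h import *
st();save('wrist','w33',s=1.5)
"
```

```text
t 42.3 pos [ 547.7 -262.2  265.5] yaw_y -5.83 xax [ 5.e-04 -2.e-04 -1.e+00] w 49.9 F [-0.  -0.  -0.4] q [-0.51  0.36  1.32  0.    1.45 -0.41]
```

View pics/w33.png

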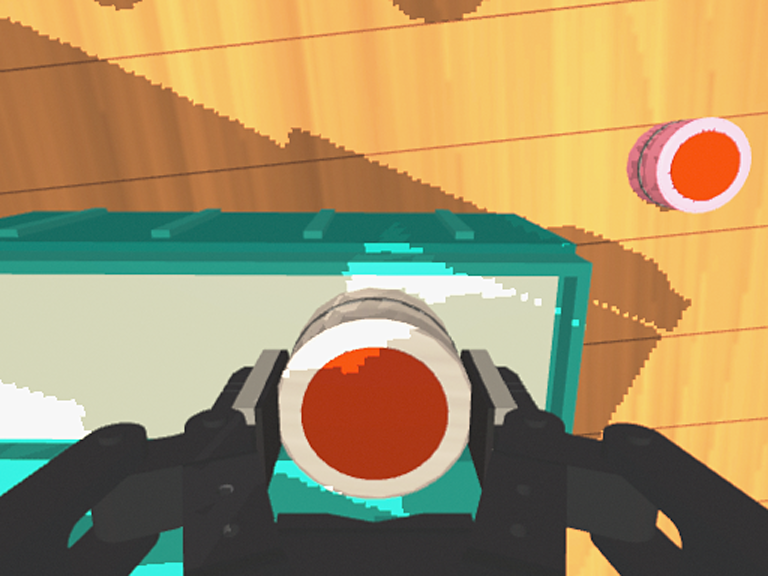

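>>> {"name": "move_arm", "arguments": {"translation": [[0,0,-1],[0,0,-2],[0,0,-3],[0,0,-3],[0,0,-3]], "turn": [[0,0,0],[0,0,0],[0,0,0],[0,0,0],[0,0,0]], "hand": [0.2,0.2,0.2,0.2,0.2]}}

```text
clock: 42.77
ee_pos: [0.5477, -0.2622, 0.2647]
tcp_rot: [0.525, 0.473, -0.525, 0.475]
contact_force: [-4.7, 2.2, 10.5]
width: 0.0501
```

```bash
python3 -c "
from h import *
st()
"
```

```text
t 42.77 pos [ 547.7 -262.2  264.7] yaw_y -5.83 xax [ 0.0015 -0.0011 -1.    ] w 50.1 F [-4.7  2.2 10.5] q [-0.51  0.36  1.33 -0.    1.45 -0.41]
```

>>> {"name": "move_arm", "arguments": {"translation": [[0,0,0.5],[0,0,1],[0,0,1.5],[0,0,8],[0,0,30],[0,0,65],[0,10,95],[10,25,115]], "turn": [[0,0,0],[0,0,0],[0,0,0],[0,0,0],[0,0,0],[0,0,0],[0,0,0],[0,0,0]], "hand": [-0.2,-0.4,-0.45,-0.45,-0.45,-0.45,-0.45,-0.45]}}

```text
clock: 43.43
ee_pos: [0.5568, -0.238, 0.3813]
tcp_rot: [0.526, 0.472, -0.525, 0.475]
contact_force: [0.1, -0.8, 0.7]
width: 0.0617
```

```bash
python3 -c "
from h import *
st();save('wrist','w34',s=1.5);save('top','t34',(200,110,440,270),3.3)
"
```

```text
t 43.43 pos [ 556.8 -238.   381.3] yaw_y -5.96 xax [ 0.0034 -0.0023 -1.    ] w 61.7 F [ 0.1 -0.8  0.7] q [-0.46  0.29  1.19 -0.    1.67 -0.36]
```

View pics/w34.png

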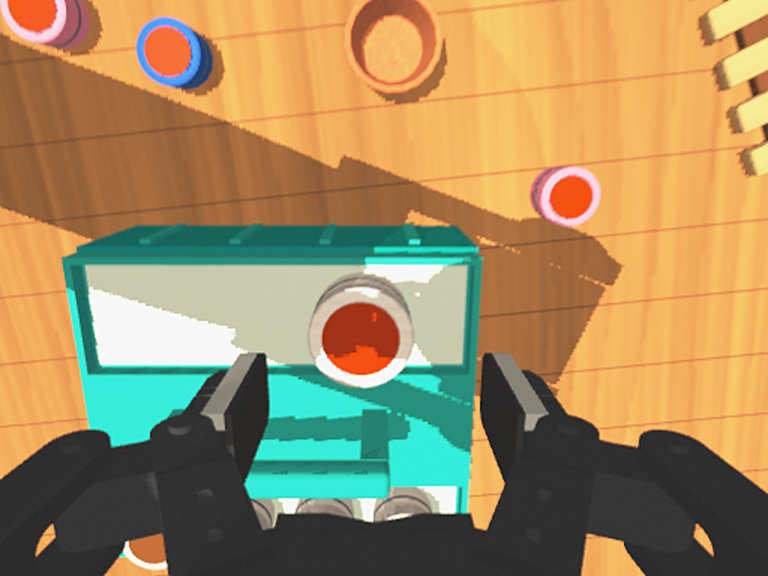

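View pics/t34.png

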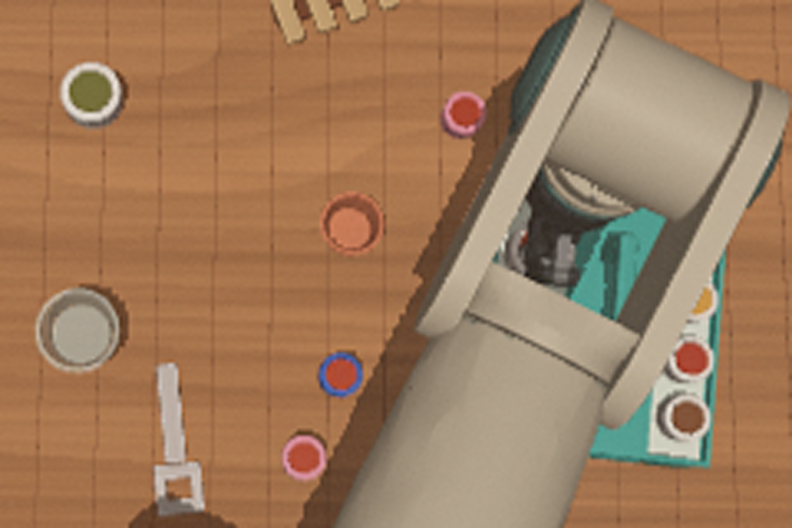

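>>> {"name": "move_arm", "arguments": {"translation": [[6,14,0],[18,44,0],[31,78,0],[44,112,0],[57,146,0],[70,180,0],[83,214,0],[96,248,0]], "turn": [[0,0,0],[0,0,0],[0,0,0],[0,0,0],[0,0,0],[0,0,0],[0,0,0],[0,0,0]], "hand": [-0.75,-0.75,-0.75,-0.75,-0.75,-0.75,-0.75,-0.75]}}

```text
clock: 44.2
ee_pos: [0.6539, 0.0123, 0.376]
tcp_rot: [-0.524, -0.474, 0.525, -0.474]
contact_force: [0.9, -0.1, 0.1]
width: 0.075
```

>>> {"name": "move_arm", "arguments": {"translation": [[13,34,-5],[26,66,-15],[38,94,-40],[40,99,-70],[40,99,-95],[40,99,-100],[40,99,-100],[40,99,-100]], "turn": [[0,0,0],[0,0,0],[0,0,0],[0,0,0],[0,0,0],[0,0,0],[0,0,0],[0,0,0]], "hand": [-0.75,-0.75,-0.75,-0.75,-0.75,-0.75,-0.75,-0.75]}}

```text
clock: 44.87
ee_pos: [0.6938, 0.1092, 0.2782]
tcp_rot: [0.525, 0.474, -0.525, 0.474]
contact_force: [0.7, 0.6, 0.6]
width: 0.0747
```

```bash
python3 -c "
from h import *
st();p=robot.camera_params('wrist');save('wrist','w35',s=1.5);save('top','t35',(300,120,440,270),4);save('scene','s35',(30,190,200,350),4.7)
for X in((.6939,.1095,.034),): print(np.array(proj('wrist',X,p))*1.5)"
```

```text
t 44.87 pos [693.8 109.2 278.2] yaw_y -5.87 xax [ 9.e-04 -0.e+00 -1.e+00] w 74.7 F [0.7 0.6 0.6] q [ 0.1   0.62  0.95 -0.    1.57  0.21]
[373.52055855 302.64664794]
```

View pics/w35.png

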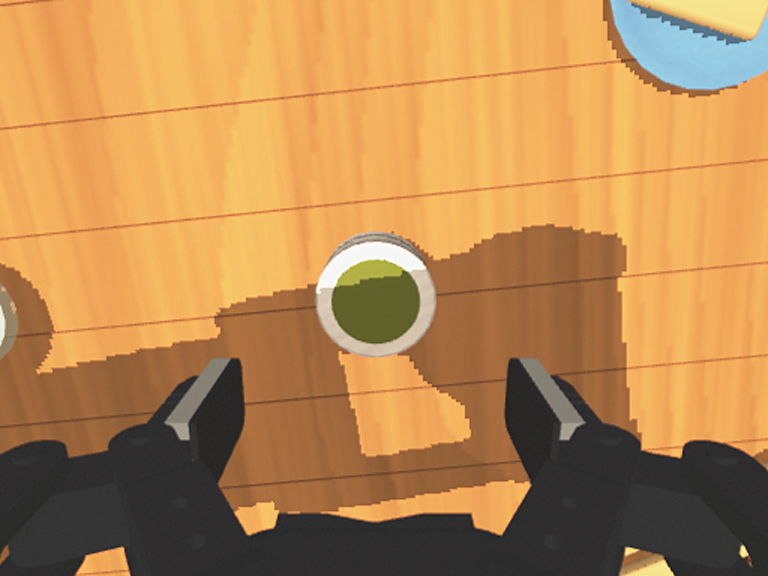

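View pics/t35.png

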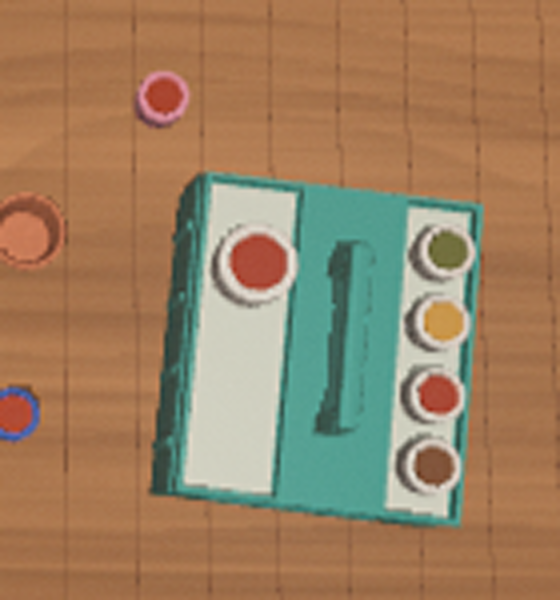

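View pics/s35.png

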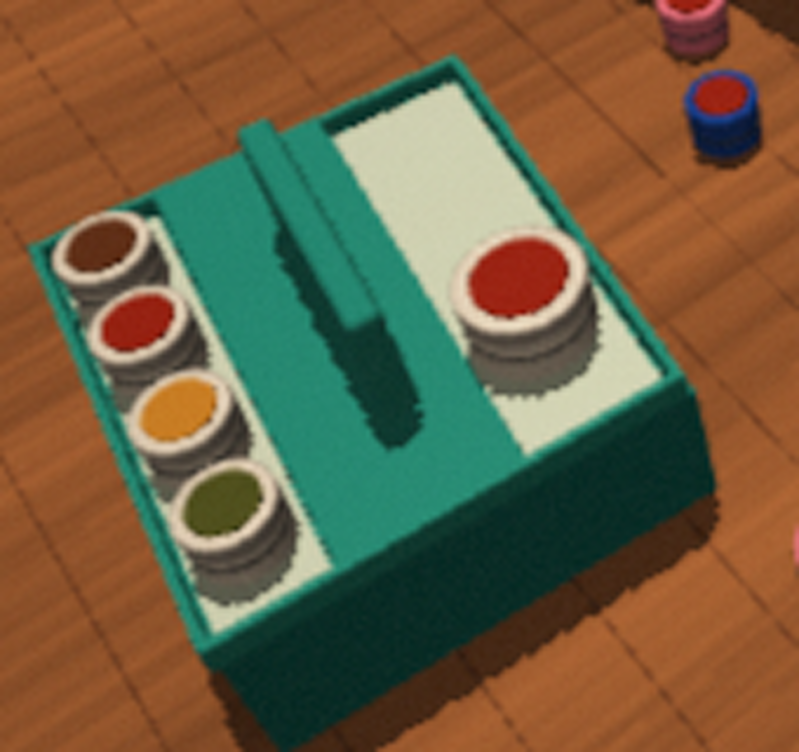

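>>> {"name": "move_arm", "arguments": {"translation": [[0,0,-35],[0,0,-65],[0,0,-85],[0,0,-94],[0,0,-96],[0,0,-96],[0,0,-96],[0,0,-96]], "turn": [[0,0,0],[0,0,0],[0,0,0],[0,0,0],[0,0,0],[0,0,0],[0,0,0],[0,0,0]], "hand": [-0.75,-0.75,-0.75,-0.75,-0.75,-0.5,-0.2,0.1], "force": 50}}

```text
clock: 45.68
ee_pos: [0.6944, 0.1099, 0.1847]
tcp_rot: [0.526, 0.473, -0.523, 0.475]
contact_force: [-0.6, 0.5, -0.4]
width: 0.0508
```

>>> {"name": "move_arm", "arguments": {"translation": [[0,0,0],[0,0,0],[0,0,0],[0,0,5],[0,0,20],[0,0,50],[0,0,85],[0,0,120]], "turn": [[0,0,0],[0,0,0],[0,0,0],[0,0,0],[0,0,0],[0,0,0],[0,0,0],[0,0,0]], "hand": [0.2,0.2,0.2,0.2,0.2,0.2,0.2,0.2]}}

```text
clock: 46.35
ee_pos: [0.6932, 0.1098, 0.3032]
tcp_rot: [-0.525, -0.474, 0.525, -0.474]
contact_force: [0.8, -0.1, -0.6]
width: 0.0505
```

```bash
python3 -c "
from h import *
st();save('wrist','w36',s=1)
P=np.array([ray('top',*cp(u,v,300,120,4),.089)[:2]*1000 for u,v in [(206,173),(482,205),(459,526),(175,490)]]);print(P,P.mean(0))
for a,b in((0,1),(1,2),(2,3),(3,0)): d=P[b]-P[a];print(np.hypot(*d),np.degrees(np.arctan2(d[1],d[0])))
"
```

```text
t 46.35 pos [693.2 109.8 303.2] yaw_y -5.83 xax [-8.e-04 -1.e-04 -1.e+00] w 50.5 F [ 0.8 -0.1 -0.6] q [ 0.1   0.61  0.93 -0.    1.61  0.21]
[[ 612.94157455 -234.75649003]
 [ 593.59099381 -420.84947788]
 [ 378.01803673 -397.82755968]
 [ 398.49764855 -211.38563458]] [ 495.76206341 -316.20479054]
187.09635246084693 -95.93647490494992
216.79877430220387 173.9042531442752
187.56333846058942 83.7315071332348
215.71368588783588 -6.2197488255014735
```

View pics/w36.png

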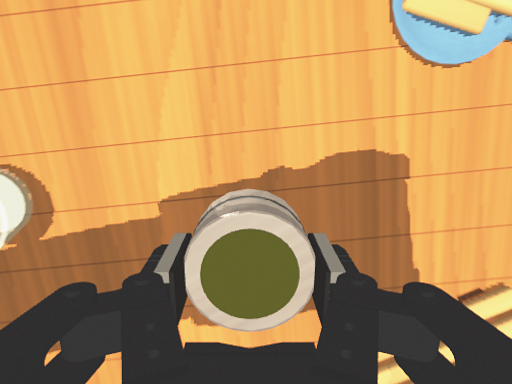

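>>> {"name": "move_arm", "arguments": {"translation": [[-8,-12,15],[-24,-37,35],[-43,-66,48],[-63,-97,50],[-83,-128,50],[-103,-159,50],[-123,-190,50],[-143,-221,50]], "turn": [[0,0,0],[0,0,0],[0,0,0],[0,0,0],[0,0,0],[0,0,0],[0,0,0],[0,0,0]], "hand": [0.2,0.2,0.2,0.2,0.2,0.2,0.2,0.2]}}

```text
clock: 47.07
ee_pos: [0.5491, -0.1123, 0.3524]
tcp_rot: [0.525, 0.474, -0.524, 0.474]
contact_force: [0.3, -0.5, -0.9]
width: 0.05
```

>>> {"name": "move_arm", "arguments": {"translation": [[-20,-31,0],[-40,-62,0],[-60,-93,0],[-80,-122,-5],[-92,-140,-20],[-93,-142,-45],[-93,-142,-60],[-93,-142,-60]], "turn": [[0,0,0],[0,0,0],[0,0,0],[0,0,0],[0,0,0],[0,0,0],[0,0,0],[0,0,0]], "hand": [0.2,0.2,0.2,0.2,0.2,0.2,0.2,0.2]}}

```text
clock: 47.73
ee_pos: [0.4565, -0.2532, 0.2885]
tcp_rot: [-0.525, -0.475, 0.526, -0.472]
contact_force: [-1.0, 0.8, -1.3]
width: 0.0502
```

```bash
python3 -c "
from h import *
robot.grab_frame('top');robot.grab_frame('top');st();save('wrist','w37',s=1.5)
"
```

```text
t 47.83 pos [ 457.6 -253.1  292.1] yaw_y -5.82 xax [ 3.e-04 -2.e-04 -1.e+00] w 50.1 F [-0.7 -0.4 -1.2] q [-0.58  0.11  1.56  0.    1.46 -0.47]
```

View pics/w37.png

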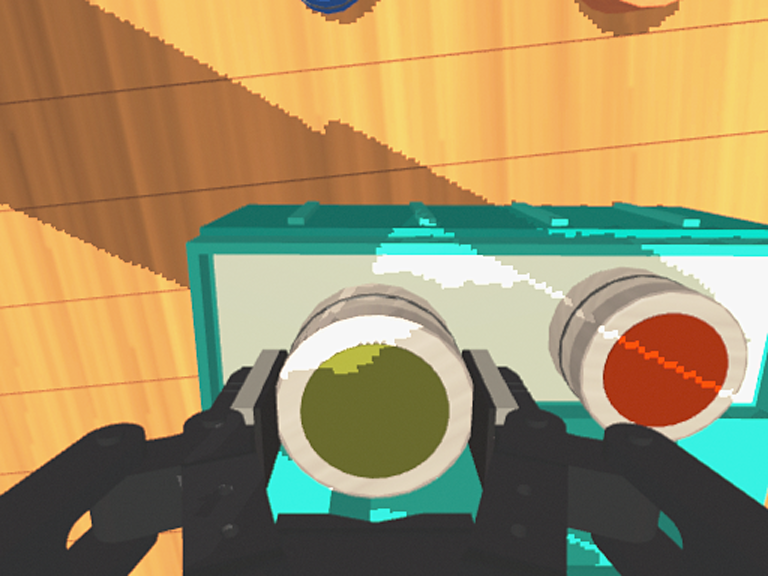

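>>> {"name": "move_arm", "arguments": {"translation": [[0,0,-8],[0,0,-16],[0,0,-22],[0,0,-25],[0,0,-26],[0,0,-27],[0,0,-28],[0,0,-28]], "turn": [[0,0,0],[0,0,0],[0,0,0],[0,0,0],[0,0,0],[0,0,0],[0,0,0],[0,0,0]], "hand": [0.2,0.2,0.2,0.2,0.2,0.2,0.2,0.2]}}

```text
clock: 48.55
ee_pos: [0.4577, -0.2532, 0.2636]
tcp_rot: [0.525, 0.474, -0.525, 0.474]
contact_force: [-0.8, -0.6, -0.3]
width: 0.0504
```

```bash
python3 -c "
from h import *
st();save('wrist','w38',s=1.5)
"
```

```text
t 48.55 pos [ 457.7 -253.2  263.6] yaw_y -5.83 xax [ 6.e-04 -3.e-04 -1.e+00] w 50.4 F [-0.8 -0.6 -0.3] q [-0.58  0.14  1.59  0.    1.41 -0.47]
```

View pics/w38.png

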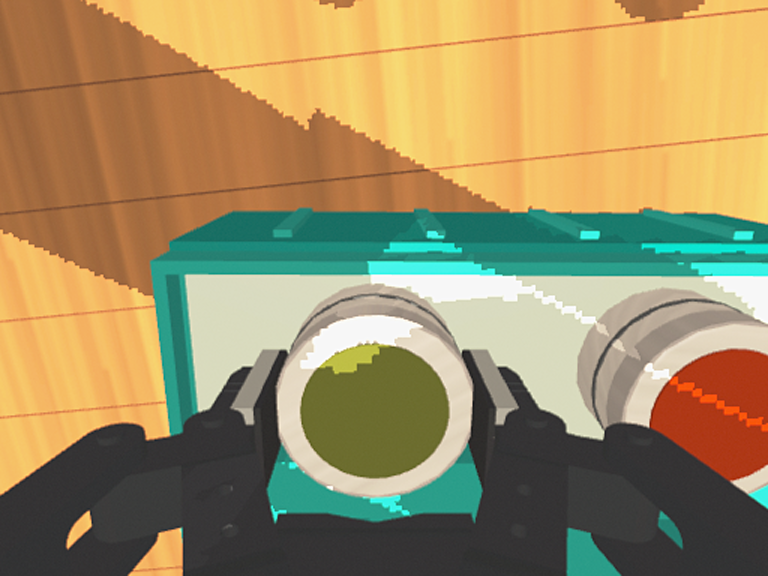

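>>> {"name": "move_arm", "arguments": {"translation": [[0,0,-0.5],[0,0,-1],[0,0,-1.5],[0,0,-1.5],[0,0,-1.5]], "turn": [[0,0,0],[0,0,0],[0,0,0],[0,0,0],[0,0,0]], "hand": [0.2,0.2,0.2,0.2,0.2]}}

```text
clock: 49.02
ee_pos: [0.4576, -0.2532, 0.2635]
tcp_rot: [0.525, 0.474, -0.525, 0.474]
contact_force: [-5.2, 2.6, 9.0]
width: 0.0503
```

```bash
python3 -c "
from h import *
st()
"
```

```text
t 49.02 pos [ 457.6 -253.2  263.5] yaw_y -5.83 xax [ 1.e-03 -7.e-04 -1.e+00] w 50.3 F [-5.2  2.6  9. ] q [-0.58  0.14  1.59 -0.    1.41 -0.47]
```

Contact; release, rise, and move clear of the caddy toward +y.

>>> {"name": "move_arm", "arguments": {"translation": [[0,0,0.5],[0,0,1],[0,0,1.5],[0,0,8],[0,0,30],[0,0,65],[0,0,100],[0,20,120]], "turn": [[0,0,0],[0,0,0],[0,0,0],[0,0,0],[0,0,0],[0,0,0],[0,0,0],[0,0,0]], "hand": [-0.2,-0.35,-0.4,-0.4,-0.4,-0.4,-0.4,-0.4]}}

```text
clock: 49.68
ee_pos: [0.4574, -0.2348, 0.3861]
tcp_rot: [0.526, 0.471, -0.525, 0.475]
contact_force: [1.5, -0.4, 0.9]
width: 0.0597
```

>>> {"name": "move_arm", "arguments": {"translation": [[0,35,0],[0,75,0],[0,115,0],[0,155,0],[0,195,0],[0,235,0],[0,275,0],[0,310,0]], "turn": [[0,0,0],[0,0,0],[0,0,0],[0,0,0],[0,0,0],[0,0,0],[0,0,0],[0,0,0]], "hand": [-0.4,-0.4,-0.4,-0.4,-0.4,-0.4,-0.4,-0.4]}}

```text
clock: 50.35
ee_pos: [0.457, 0.0792, 0.3823]
tcp_rot: [0.525, 0.474, -0.524, 0.474]
contact_force: [0.7, 0.2, 0.4]
width: 0.0597
```

```bash
python3 -c "
from h import *
st();save('top','t39',(300,120,440,270),4);save('scene','s39',(30,190,200,350),4.7);save('scene','s39f',s=1.5)
"
```

```text
t 50.35 pos [457.   79.2 382.3] yaw_y -5.79 xax [ 9.e-04  3.e-04 -1.e+00] w 59.7 F [0.7 0.2 0.4] q [ 0.09 -0.12  1.61  0.    1.65  0.19]
```

View pics/t39.png

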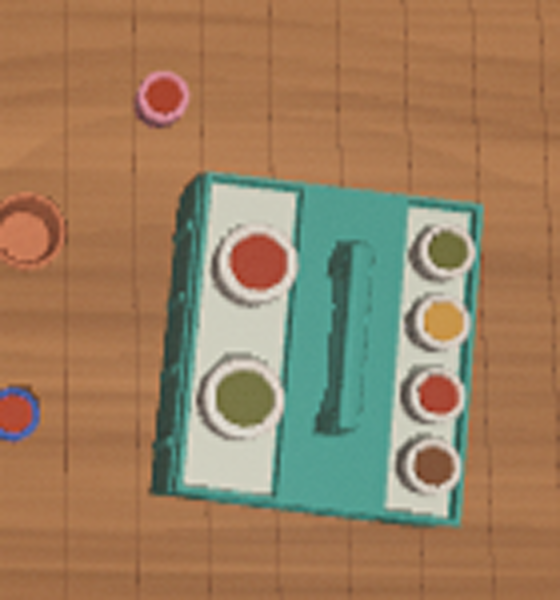

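View pics/s39.png

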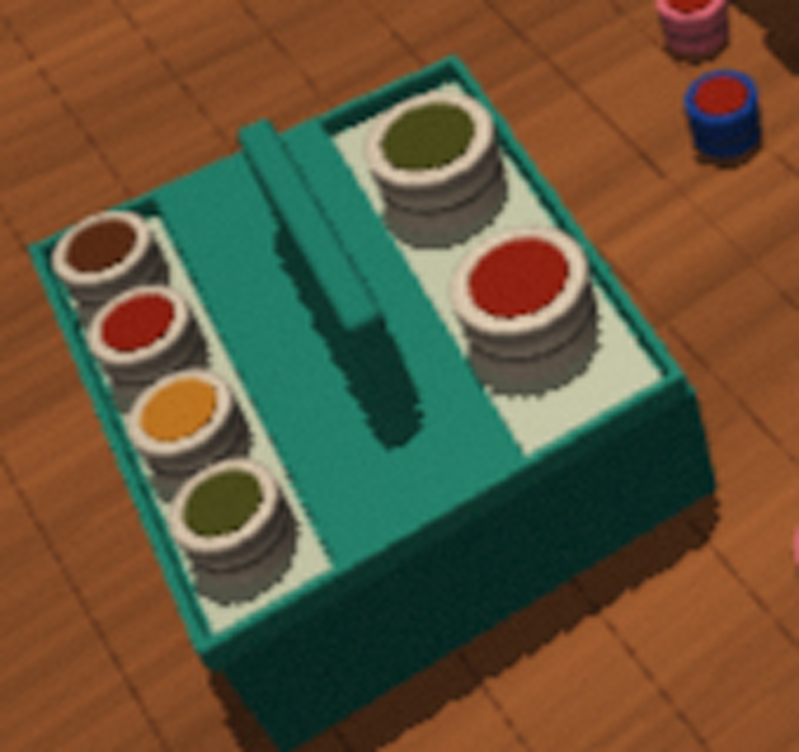

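View pics/s39f.png

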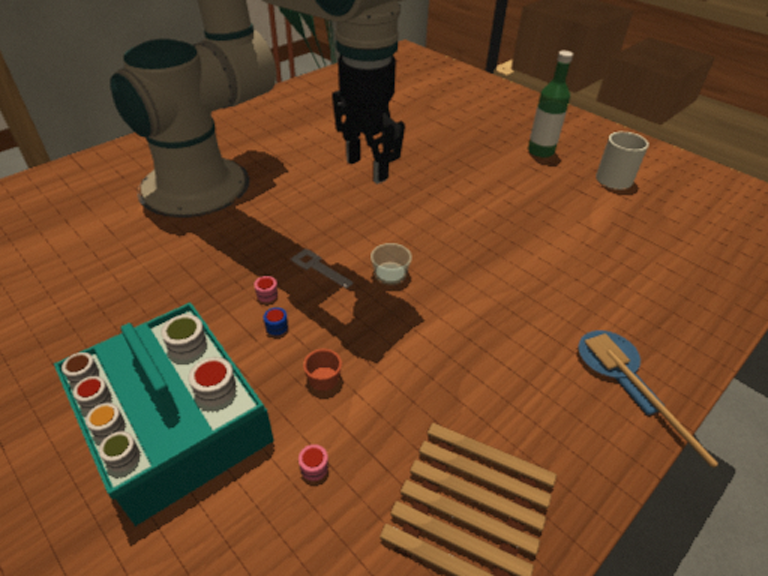

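>>> {"name": "move_arm", "arguments": {"translation": [[0,0,0],[0,0,0],[0,0,0],[0,0,0],[0,0,0],[0,0,0],[0,0,0],[0,0,0]], "turn": [[0,0,0],[0,0,0],[0,0,0],[0,0,0],[0,0,0],[0,0,0],[0,0,0],[0,0,0]], "hand": [-0.4,-0.4,-0.4,-0.4,-0.4,-0.4,-0.4,-0.4]}}

```text
clock: 51.17
ee_pos: [0.4576, 0.0767, 0.3817]
tcp_rot: [0.525, 0.474, -0.525, 0.474]
contact_force: [0.7, -0.3, -0.3]
width: 0.06
```

```bash
python3 -c "
from h import *
st();print(robot.close_job())"
```

```text
t 51.17 pos [457.6  76.7 381.7] yaw_y -5.84 xax [ 1.e-04  0.e+00 -1.e+00] w 60.0 F [ 0.7 -0.3 -0.3] q [ 0.09 -0.11  1.61  0.    1.65  0.19]
the job is handed in; nothing more can be done
None
```

I stacked the upper tier on the lower tier. The four small tins (brown, red, orange, green) went in the narrow row and the two large tins (red, green) in the wide row. I handed the job in at about 51 s. I saw six tins in total, so one large tin seems to be absent.

**Last checks:** The final top and scene pictures show all six tins upright with lids up in their rows. The ramekin, salt pot, bottle opener and the pink and blue look-alikes looked unmoved. Tin-contact heights matched a row floor about 79 mm above the cart, so the tier sits flat. The gripper was clear of everything.

**One thing went wrong:** On the first try at placing the large red tin, the gripper's finger linkage pushed the carry handle with about 14 N. This slid the tier about 2–2.5 mm towards −y, and I left it there. Measured from above just before the last tin went in, it stood about 1.5 mm off the lower tier's centre and square to it, inside the 3 mm play. I lifted the tin, turned the grip 90° and placed it cleanly.

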